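# Weigh the sugar caddy on the hand scale and set it on the tea tray

### The job

Take the spring hand scale from its forked stand, hook it under the arched handle of the sugar caddy and raise it until the caddy hangs just clear of the bench, a centimetre or two, and keep it there, still, for two seconds so that the weight can be read. Then carry the caddy on the hook, never more than a few centimetres up, set it down gently and upright on the empty part of the round tray, unhook the scale and hang it back in its stand as it was. Handle the caddy only with the hook, never with the fingers, and leave the teapot, glasses, sugar bowl, spoon and wooden box where they are.

Things in the scene. Friction and masses are not known exactly. Their poses are not given: they have to be found in the camera images.
- scale: Spring hand scale, upright, hanging in its stand. Origin: centre of its wooden T grip bar, 18 mm thick (x), 112 mm long (y), 22 mm high (z up). Below it a neck 11 mm in diameter to z = -29 mm, an aluminium tube 28 mm in diameter to z = -109 mm, then a sprung rod with a hook. Spring 140 N/m (7 mm per newton), 65 mm at most. Mass 0.2 kg. May swing a little in the fingers about their closing line.
- scale_hook (a point): Point in the hook where a seated 6 mm bar has its centre: scale x = 0, z = -153 mm unloaded (lower by the stretch). Hook of 5 mm wire in the scale's x-z plane, mouth open to +x; lowest outside 8 mm below this point. A level 6 mm bar comes in through the mouth when its centre is 22 mm (+-5) above this point, passing from +x to x = 0; the hook's tip is at x = +14 mm, its wire reaching 13 mm above this point.
- stand_rest (a point): Fixed steel stand: where the centre of the grip bar lies when the scale hangs in it, 215 mm above the bench. Two prongs 8 mm thick at y = +-38 mm point to this point's -x (open front) from a post at x = +95 mm. Each has a saddle, flat for x = +-16 mm, 11 mm below this point, with ends rising to 1 mm above it at x = +-28 mm. Tube and hook hang between the prongs. Base plate 12 mm thick.
- caddy: Lidded steel sugar caddy, 100 mm in diameter (lid 103 mm), lid top 58 mm above the bench, with one fixed arched handle in its y-z plane; stands loose on the bench. Origin: centre of its underside, z up. Mass unknown, 0.35 to 0.75 kg (depends on how full it is).
- caddy_handle (a point): Middle of the top of the caddy's arched handle, on the centre line of its 6 mm round bar, 104 mm above the underside. The bar runs along y (this point's frame = the caddy's), nearly level for 26 mm either side (falling 3 mm), then slopes down to the sides of the caddy at y = +-53 mm. Free height between bar and lid 43 mm.
- tray: Round hammered copper-look tray, fixed on the bench. Origin: centre of its underside; floor 4 mm thick, 330 mm in diameter inside a flared rim about 350 mm in diameter and 12 mm high.
- tray_free (a point): Centre of the empty part of the tray, on the tray's floor (4 mm above the bench); at least 75 mm clear all round.
- teapot: Empty steel teapot on the tray, 110 mm in diameter, 135 mm high, spout to its +x, handle to its -x (170 mm over both). Origin: centre of its underside. Bystander.
- glass_a: Etched tea glass on the tray, 56 mm in diameter at the rim, 88 mm high. Origin: centre of its underside. Bystander.
- glass_b: Etched tea glass like the other, on the tray. Origin: centre of its underside. Bystander.
- sugar_bowl: Hexagonal white ceramic sugar bowl with lid on the tray, 86 mm across, 79 mm high. Origin: centre of its underside. Bystander.
- spoon: Steel spoon lying on the bench, 150 mm long along its x. Bystander.
- tea_box_knob (a point): Knob on the partly drawn sliding lid of a wooden box (120 x 170 x 78 mm, fixed) on the bench beyond the caddy. Bystander.
Mind the look-alikes: they are no part of the job. Leave any pink look-alike of the caddy alone. Of the things that look like the scale, the smaller one is meant.

How it is judged:
By the outcome, as a careful person would: the job done as asked, in the order asked, and still so for the second after the job is handed in, with the robot touching nothing.
It also fails if it takes over 72 s, if anything falls off the work surface, if the arm or the gripper's body presses on something with over 40 N, if the wrist force passes 120 N, or if a joint passes its speed limit or range.

### The arm

A 7-joint arm with a two-finger parallel gripper is mounted at the origin on the work surface. World frame = base frame: x ahead of the robot, y to its left, z up, the work surface at z = 0. Lengths are in mm, angles in rad, forces in N, time in s.
With the tool pointing down it reaches from about 350 to 900 mm from the base axis. Payload 19.9 kg.
Tool frame: the origin (TCP) lies between the finger pads; the fingertips stand 17 mm ahead of it and the grasp point (between the pads) lies 2 mm behind it; z points along the fingers, y is the direction in which the jaws open and shut (so a half turn about z gives the same grasp; the last joint's range is limited). The gripper opens to 94 mm and grips with 3 to 60 N. Pads are 16 mm wide; open, the fingers measure 119 mm over their backs; the gripper's body (75 mm by 177 mm) begins 78 mm behind the grasp point.
Start: joints at [-1.248, 0.417, -0.01, 1.614, 0.005, 1.111, -0.053], TCP at [222.965, 583.855, 222.425] pointing down, gripper open.
Joint ranges: [-2.81, 2.81], [-0.39, 2.02], [-1.27, 1.25], [0.06, 2.57], [-1.19, 4.33], [0.19, 2], [-2.82, 2.82]. Speed limits (rad/s): [1.89, 1.89, 2.39, 2.39, 3.01, 3.01, 3.01].

### API

Orientations are given as a rotation vector (axis times angle).
In Python, from plant import telemetry, imaging, hand_in gives the robot as it stands. The module is installed in compiled form; this text tells all that it offers.
- The arm moves only by the tool apply_moves, never from a script. Its arguments are lists of equal length, an entry for each row: "delta_pos": the shift along the tool's x, y, z in mm, a list of three; "delta_rot": the turn, a rotation vector about the tool's x, y, z in degrees, a list of three; "fingers": the gripper's target within -1 to 1 (fully open at 1, half-way at 0, shut at -1). A call has 1 to 8 rows; each row is the pose to reach, as a shift and turn from the pose commanded when the call began, along the tool's axes at that moment; what a row does not reach only later rows make up. A row lasts 1/10 s, in which the tool goes at most 50 mm and 8.59 degrees, less where a joint would pass 70% of its speed; a pose out of reach is approached as far as the arm can. A call with a gripper value outside its range is refused whole. The fingers move at their own pace and stop on an object; "grip_force" is the grip in N (left out, the last holds). Time passes only in rows, so rows that repeat a pose let the fingers close. It gives the time, the measured TCP pose, the force and the opening at its end, in the units of the state.
- telemetry.sense(): the state, without advancing time (a new reading comes with each control period).
- imaging.camera(name): name is "side" or "top" or "wrist"; returns a dict with "image" (400x640x3 uint8, red, green, blue), "K" (3x3 intrinsics, pixels), "camera_from_world" (4x4, takes a point from world to camera coordinates); the wrist camera has in their place "tool_from_camera" (4x4, takes a point from camera to tool coordinates, whose origin is the TCP and whose axes are the flange's). Camera axes: x right, y down, z forward; pixel columns grow to the right and rows downward; lengths in mm; the calibration is good to about 2 mm. A picture is of the moment at which its call begins: read the wrist's pose just before it. There is no depth.
- hand_in(): hands the job in, once; it reports no verdict.
The state is a dict: "t": time; "qpos": joint angles; "joint_vel": joint speeds; "joint_efforts": joint torques, N m; "tcp_pos": TCP position; "tool_rot": TCP orientation; "wrist_force": force on the tool from outside, world axes, zero at the start; "wrist_torque": the same for the moment, N m; "width": finger opening in mm.
Only numpy, scipy, OpenCV 4.12 (cv2) and the standard library are available. Lean on these libraries where they do the work, as an engineer would, in place of code of your own. Each camera call takes 0.05 s, during which the arm holds its last target.

## Working session

There is one attempt and no reset: what is moved stays moved. The work goes in short steps, Python scripts to look and compute and a tool call to move; the robot and the scene stay as the last step left them, time stands still between calls to the robot, and variables do not carry over. Pictures are saved under pics/ and viewed, and the job is handed in when it is done.

Besides the shell and the picture viewer there is one more tool, called after ">>>" as a command line: name --argument value ..., lists and objects as JSON in quotes. apply_moves: Moves the arm, as the interface text tells. Its arguments: {"type":"object","properties":{"delta_pos":{"type":"array","items":{"type":"array","items":{"type":"number"}}},"delta_rot":{"type":"array","items":{"type":"array","items":{"type":"number"}}},"fingers":{"type":"array","items":{"type":"number"}},"grip_force":{"type":"number"}},"required":["delta_pos","delta_rot","fingers"]}

```bash
mkdir -p pics
cat > h.py <<'E'
import numpy as np, cv2, json
from scipy.spatial.transform import Rotation as R
from plant import telemetry, imaging
def snap(name,tag):
    s=telemetry.sense(); c=imaging.camera(name)
    cv2.imwrite(f'pics/{tag}.png',cv2.cvtColor(c['image'],cv2.COLOR_RGB2BGR))
    K=np.array(c['K'])
    if 'camera_from_world' in c: T=np.array(c['camera_from_world'])
    else:
        W=np.eye(4); W[:3,:3]=R.from_rotvec(s['tool_rot']).as_matrix(); W[:3,3]=s['tcp_pos']
        T=np.linalg.inv(W@np.array(c['tool_from_camera']))
    np.savez(f'pics/{tag}.npz',K=K,T=T,im=c['image']); return c['image'],K,T
def load(tag):
    d=np.load(f'pics/{tag}.npz'); return d['im'],d['K'],d['T']
def ray(K,T,u,v):
    Ti=np.linalg.inv(T); d=Ti[:3,:3]@np.linalg.solve(K,[u,v,1.]); return Ti[:3,3],d/np.linalg.norm(d)
def onz(K,T,u,v,z):
    o,d=ray(K,T,u,v); return o+d*(z-o[2])/d[2]
def tri(*a):
    A=np.zeros((3,3));b=np.zeros(3);L=[]
    for K,T,u,v in a:
        o,d=ray(K,T,u,v);P=np.eye(3)-np.outer(d,d);A+=P;b+=P@o;L.append((P,o))
    x=np.linalg.solve(A,b); return x,[np.linalg.norm(P@(x-o)) for P,o in L]
def proj(K,T,p):
    q=T[:3,:3]@np.array(p,float)+T[:3,3]; q=K@q; return q[:2]/q[2]
E
python3 - <<'E'
from h import *
np.set_printoptions(precision=2,suppress=True)
print(telemetry.sense())
for n in ['side','top','wrist']:
    i,K,T=snap(n,n+'0'); print(n,K.tolist(),np.linalg.inv(T))
E
```

```text
{'t': 0.0, 'qpos': array([-1.25,  0.42, -0.01,  1.61,  0.  ,  1.11, -0.05]), 'joint_vel': array([-0., -0., -0., -0., -0., -0.,  0.]), 'joint_efforts': array([  0.  , -85.13,   0.64, -42.6 ,  -0.05,   0.02,   0.  ]), 'tcp_pos': array([222.85, 583.53, 221.81]), 'tool_rot': array([-0.57, -3.09,  0.  ]), 'wrist_force': array([-0.37,  0.22,  0.23]), 'wrist_torque': array([-0.04, -0.01,  0.05]), 'width': 94.08594664996807}
side [[513.0402772733786, 0.0, 323.1136968289037], [0.0, 513.0402772733786, 196.6144765797086], [0.0, 0.0, 1.0]] [[    0.9     -0.31     0.31    54.93]
 [   -0.43    -0.66     0.61 -1076.81]
 [    0.02    -0.68    -0.73  1372.34]
 [    0.       0.       0.       1.  ]]
top [[392.20508044525866, 0.0, 318.8899834840604], [0.0, 392.20508044525866, 193.0653785839468], [0.0, 0.0, 1.0]] [[   0.01   -0.99    0.14  398.09]
 [  -1.     -0.01    0.01  -46.9 ]
 [  -0.     -0.14   -0.99 1288.56]
 [   0.      0.      0.      1.  ]]
wrist [[298.4608947248021, 0.0, 317.5316916981118], [0.0, 298.4608947248021, 196.6106058277608], [0.0, 0.0, 1.0]] [[  0.36   0.9    0.25 153.45]
 [  0.93  -0.34  -0.09 610.07]
 [ -0.     0.26  -0.96 384.89]
 [  0.     0.     0.     1.  ]]
```

View pics/side0.png

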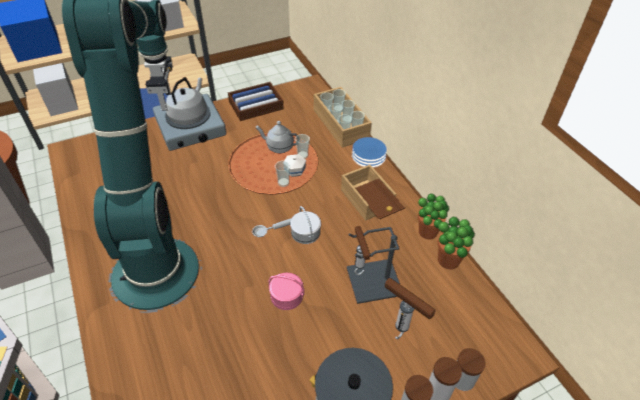

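View pics/top0.png

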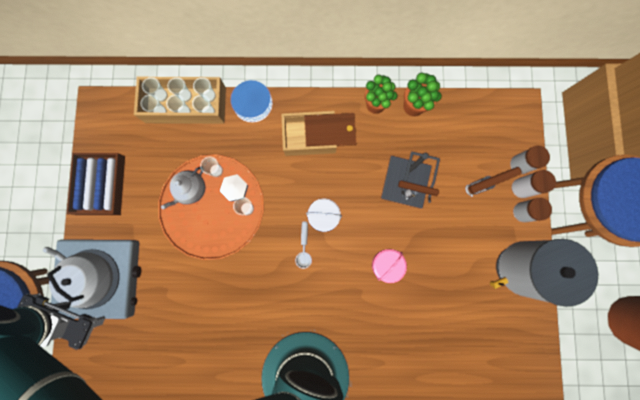

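View pics/wrist0.png

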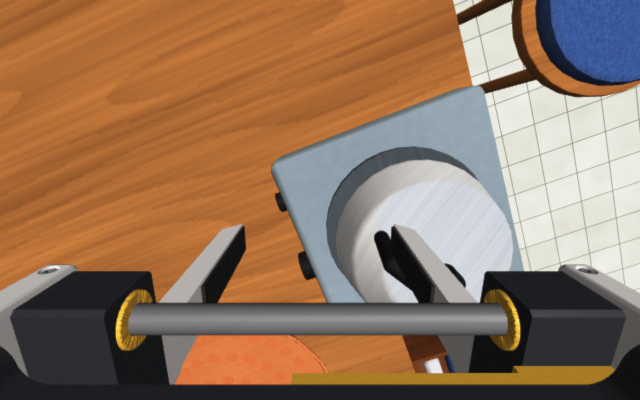

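Run:
```python
from h import *
for t,(x,y,w,h),f in [('side0',(240,190,220,160),3.6),('top0',(290,130,220,160),3.6),('top0',(150,140,130,120),5)]:
    im=load(t)[0][y:y+h,x:x+w]
    cv2.imwrite(f'pics/c_{t}_{x}.png',cv2.cvtColor(cv2.resize(im,None,fx=f,fy=f,interpolation=2),4))
```

```text
(no output)
```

View pics/c_side0_240.png

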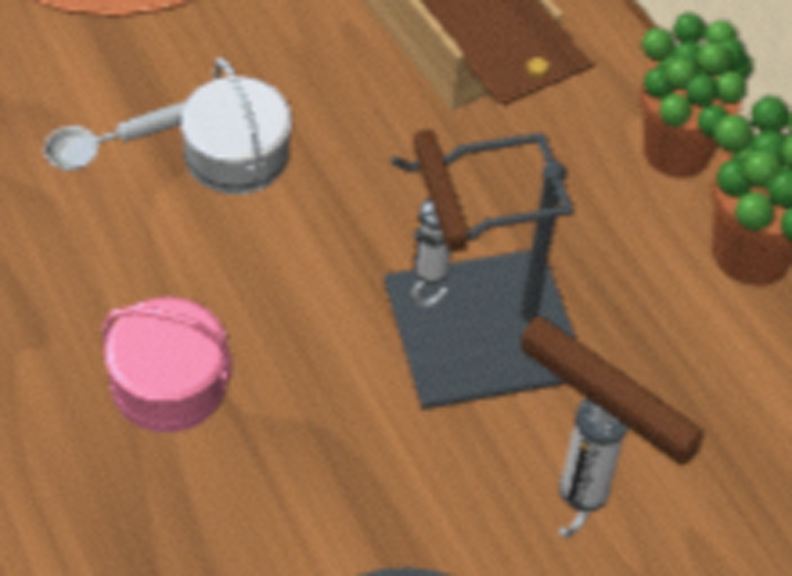

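View pics/c_top0_290.png

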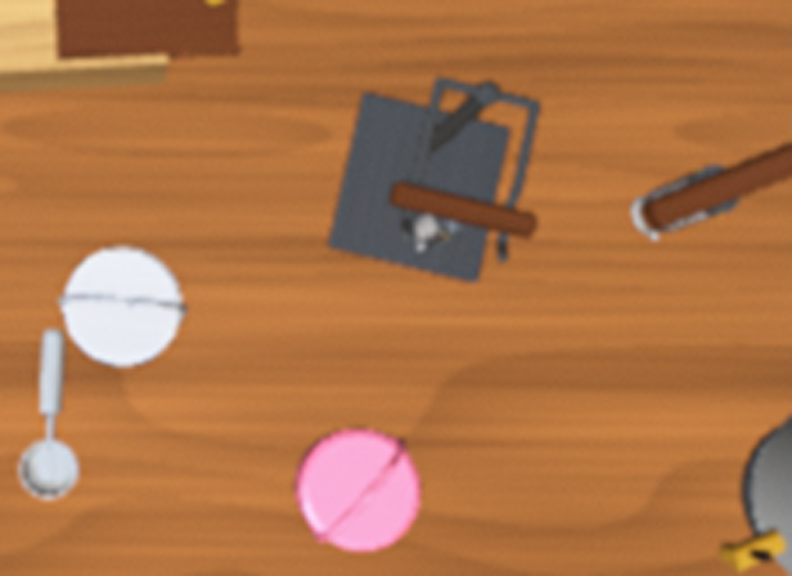

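View pics/c_top0_150.png

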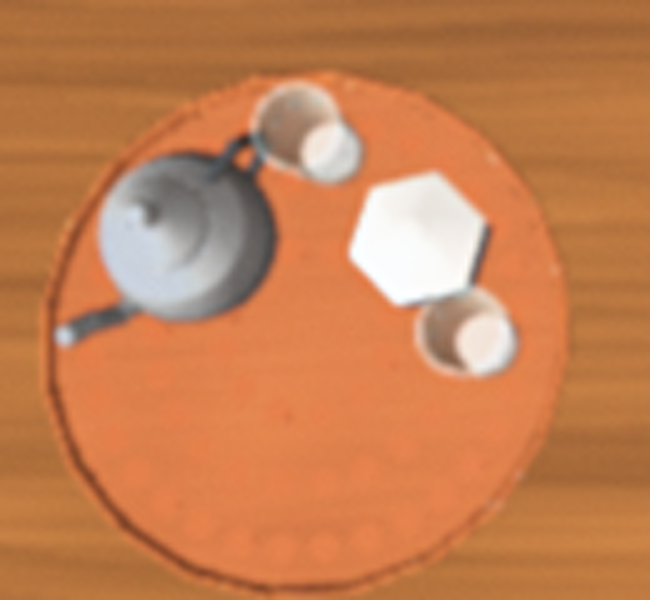

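Run:
```python
from h import *
np.set_printoptions(precision=1,suppress=True)
def comp(tag,box,f):
    im,K,T=load(tag);x,y,w,h=box;c=im[y:y+h,x:x+w].astype(int)
    m=f(c[...,0],c[...,1],c[...,2]).astype(np.uint8)
    n,l,s,_=cv2.connectedComponentsWithStats(m);i=1+s[1:,4].argmax()
    pts=np.argwhere(l==i)[:,::-1]+[x,y]
    return pts.astype(np.float32),K,T
brown=lambda r,g,b:(r<135)&(r-b>35)
B={}
for tag,box in [('side0',(345,220,35,45)),('top0',(393,175,50,25))]:
    p,K,T=comp(tag,box,brown); B[tag]=(cv2.minAreaRect(p),K,T); print(tag,len(p),B[tag][0])
    (c,wh,a)=B[tag][0]; print(onz(K,T,*c,215))
print(tri(*[(K,T,*r[0]) for r,K,T in B.values()]))
# ends on top at z=215
for tag in B:
    p,K,T=comp(tag,dict(side0=(345,220,35,45),top0=(393,175,50,25))[tag],brown)
    q=np.array([onz(K,T,u,v,215)[:2] for u,v in p]); d=q-q.mean(0); e=np.linalg.svd(d)[2][0] if 0 else np.linalg.eigh(d.T@d)[1][:,1]
    print(tag,'axis yaw',np.degrees(np.arctan2(*(e*np.sign(e[1]))[::-1])),np.ptp(d@e),q.mean(0))
# caddy lid: top
lid=lambda r,g,b:(abs(r-b)<40)&(r>150)&(b>150)
p,K,T=comp('top0',(302,195,42,40),lid); r=cv2.minEnclosingCircle(p);m=cv2.moments(p);print(len(p),r,p.mean(0),'lid',onz(K,T,*p.mean(0),58))
# tray
orange=lambda r,g,b:(r-g>70)&(r>170)&(g<130)
p,K,T=comp('top0',(150,145,125,120),orange); h=cv2.convexHull(p);e=cv2.fitEllipse(h);print(e,'tray',onz(K,T,*e[0],10))
for u,v in [(208,236),(308.2,212.8),(341.4,215.8)]:
    print(u,v,onz(K,T,u,v,4),onz(K,T,u,v,104),onz(K,T,u,v,58))
for n,(u,v),z in [('teapot',(188,187),70),('ga',(210.5,167),88),('gb',(242.5,206.5),88),('bowl',(233,188),79),('spoon',(303.5,260),5),('spoonend',(304,222),5),('plate',(0,0),0)]:
    print(n,onz(K,T,u,v,z))
```

```text
side0 264 ((361.94000244140625, 243.91998291015625), (18.526199340820312, 34.93107604980469), 8.130102157592773)
[ 561.1 -321.8  215. ]
top0 282 ((418.2567443847656, 188.95947265625), (40.27775192260742, 12.658721923828125), 9.462322235107422)
[ 561.2 -315.2  215. ]
(array([ 563.1, -317.2,  208.1]), [np.float64(0.9638267941725179), np.float64(0.9638267941723766)])
side0 axis yaw 74.90545871704455 131.84822675448845 [ 565.8 -315.9]
top0 axis yaw 76.75995487780504 110.92096163681575 [ 563.8 -317.7]
855 ((323.47705078125, 214.65138244628906), 16.689123153686523) [323.4 214.7] lid [501.2 -54.3  58. ]
((210.17779541015625, 207.02723693847656), (105.13787078857422, 108.89778900146484), 47.27035140991211) tray [528.2 316.9  10. ]
208 236 [433.8 321.4   4. ] [431.1 292.7 104. ] [432.3 305.9  58. ]
308.2 212.8 [511.8  -4.6   4. ] [503.   -7.9 104. ] [507.   -6.4  58. ]
341.4 215.8 [ 502.6 -113.6    4. ] [ 494.5 -108.5  104. ] [ 498.2 -110.8   58. ]
teapot [585.  372.6  70. ]
ga [645.9 299.4  88. ]
gb [522.5 195.1  88. ]
bowl [581.3 228.6  79. ]
spoon [358.9   8.9   5. ]
spoonend [481.5   8.7   5. ]
plate [1268.4 1106.4    0. ]
```

```bash
cat >> h.py <<'E'
def plan(p,yaw):
    """tool delta to reach world TCP p, tool pointing down with tool y at yaw deg"""
    s=telemetry.sense(); M=R.from_rotvec(s['tool_rot']); c,q=np.cos(np.radians(yaw)),np.sin(np.radians(yaw))
    y=np.array([c,q,0]);z=np.array([0,0,-1.]);x=np.cross(y,z)
    G=R.from_matrix(np.c_[x,y,z])
    d=M.inv().apply(np.array(p)-s['tcp_pos']); r=(M.inv()*G).as_rotvec(degrees=True)
    m=M.as_matrix()
    print('t',s['t'],'tcp',s['tcp_pos'].round(1),'yawy',np.degrees(np.arctan2(m[1,1],m[0,1])).round(1),'tilt',m[:,2].round(3),'F',s['wrist_force'].round(1),'w',round(s['width'],1))
    print('  dpos',d.round(1).tolist(),'drot',r.round(1).tolist())
E
python3 - <<'E'
from h import *
plan([420,150,360],20);plan([540,-310,330],-13)
E
```

```text
t 0.15 tcp [222.9 583.6 222. ] yawy 69.1 tilt [-0.    -0.001 -1.   ] F [ 0.  -0.3 -0.4] w 94.2
  dpos [-338.9, -334.9, -137.7] drot [-0.0, 0.0, 49.1]
t 0.15 tcp [222.9 583.6 222. ] yawy 69.1 tilt [-0.    -0.001 -1.   ] F [ 0.  -0.3 -0.4] w 94.2
  dpos [-615.1, -721.8, -107.3] drot [-0.0, 0.0, 82.1]
```

>>> apply_moves --delta_pos '[[0,0,-50],[0,0,-100],[-30,-30,-138],[-65,-65,-138],[-100,-100,-138],[-135,-135,-138],[-170,-170,-138],[-205,-205,-138]]' --delta_rot '[[0,0,0],[0,0,0],[0,0,5],[0,0,11],[0,0,17],[0,0,23],[0,0,29],[0,0,35]]' --fingers '[1,1,1,1,1,1,1,1]'

```text
t: 0.95
tcp_pos: [340.6, 319.7, 360.4]
tool_rot: [-1.478, -2.772, -0.0]
wrist_force: [1.5, 1.5, 0.4]
width: 93.7
```

Run:
```python
from h import *
plan([540,-310,330],-13)
```

```text
t 0.95 tcp [340.6 319.7 360.4] yawy 33.9 tilt [-0.  0. -1.] F [1.5 1.5 0.4] w 93.7
  dpos [-634.1, -185.2, 30.3] drot [-0.0, -0.0, 46.9]
```

>>> apply_moves --delta_pos '[[-47,-14,0],[-94,-28,0],[-141,-42,0],[-188,-56,0],[-235,-70,0],[-282,-84,0],[-329,-98,0],[-376,-110,0]]' --delta_rot '[[0,0,5],[0,0,10],[0,0,15],[0,0,20],[0,0,25],[0,0,30],[0,0,35],[0,0,40]]' --fingers '[1,1,1,1,1,1,1,1]'

```text
t: 1.75
tcp_pos: [459.8, -53.3, 360.7]
tool_rot: [2.336, 2.1, 0.001]
wrist_force: [1.3, 0.7, 0.2]
width: 94.3
```

Run:
```python
from h import *
plan([530,-310,340],-13)
```

```text
t 1.75 tcp [459.8 -53.3 360.7] yawy -6.1 tilt [ 0.001  0.    -1.   ] F [1.3 0.7 0.2] w 94.3
  dpos [-247.7, 97.1, 20.6] drot [0.0, -0.0, 6.9]
```

Run:
```python
from h import *
snap('wrist','w1')
```

```text
(no output)
```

View pics/w1.png

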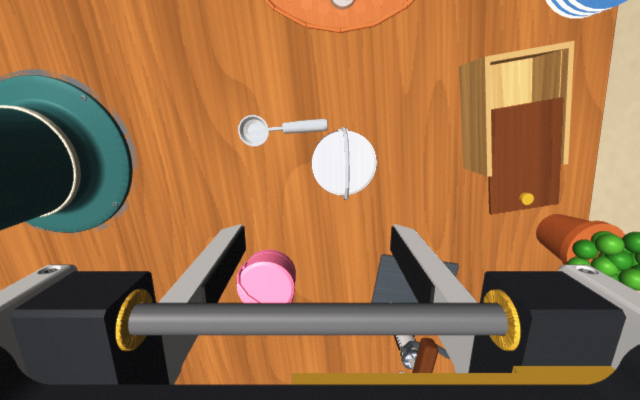

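>>> apply_moves --delta_pos '[[-47,18,5],[-94,36,10],[-141,54,15],[-188,72,20],[-220,90,20],[-240,95,20],[-247,97,20],[-247,97,20]]' --delta_rot '[[0,0,1],[0,0,2],[0,0,3],[0,0,5],[0,0,7],[0,0,7],[0,0,7],[0,0,7]]' --fingers '[1,1,1,1,1,1,1,1]'

```text
t: 2.6
tcp_pos: [530.6, -307.3, 340.2]
tool_rot: [-2.458, -1.956, 0.001]
wrist_force: [-0.5, 0.1, -0.0]
width: 94.1
```

Run:
```python
from h import *
snap('wrist','w2')
plan([563,-318,330],-13)
```

```text
t 2.65 tcp [ 530.9 -306.3  340.4] yawy -12.9 tilt [-0.  0. -1.] F [-0.2  0.2  0.3] w 93.9
  dpos [-4.3, 33.9, 10.4] drot [-0.0, -0.0, 0.1]
```

View pics/w2.png

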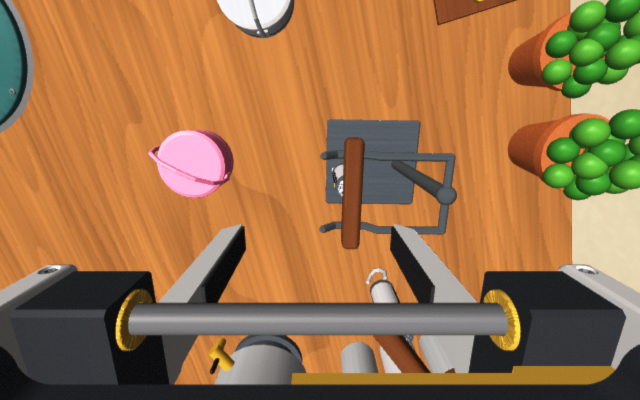

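Run:
```python
from h import *
np.set_printoptions(precision=1,suppress=True)
im,K,T=load('w2'); c=im[125:260,335:372].astype(int)
m=((c[...,0]<150)&(c[...,0]-c[...,2]>45)).astype(np.uint8)
n,l,s,_=cv2.connectedComponentsWithStats(m);i=1+s[1:,4].argmax();p=(np.argwhere(l==i)[:,::-1]+[335,125]).astype(np.float32)
r=cv2.minAreaRect(p);print(r,s[i])
for z in(215,226):
    q=np.array([onz(K,T,u,v,z)[:2] for u,v in p]);h=cv2.minAreaRect(q.astype(np.float32));print(z,h)
print(onz(K,T,*r[0],226))
# handle from w1 : bar pixels
im,K,T=load('w1')
cv2.imwrite('pics/w1c.png',cv2.cvtColor(cv2.resize(im[115:210,300:400],None,fx=6,fy=6,interpolation=2),4))
for u,v in [(346,129),(346.5,163),(346,198)]: print(onz(K,T,u,v,104))
ts=load('top0');ss=load('side0')
w=load('w2')
print(tri((w[1],w[2],*r[0]),(ts[1],ts[2],418.26,188.96),(ss[1],ss[2],361.94,243.92)))
```

```text
((349.8370361328125, 192.9098663330078), (23.31310272216797, 110.48745727539062), 2.385944128036499) [   2   13   27  111 2046]
215 ((563.3123168945312, -316.3844909667969), (113.57776641845703, 23.870529174804688), 76.89881134033203)
226 ((562.790771484375, -313.23272705078125), (109.24151611328125, 22.95918083190918), 76.89874267578125)
[ 563.7 -310.6  226. ]
[507.1  -0.1 104. ]
[504. -47. 104.]
[499.1 -98.1 104. ]
(array([ 563.9, -316.6,  206.9]), [np.float64(1.0867630974949578), np.float64(1.6048733747242), np.float64(0.7214971925505415)])
```

View pics/w1c.png

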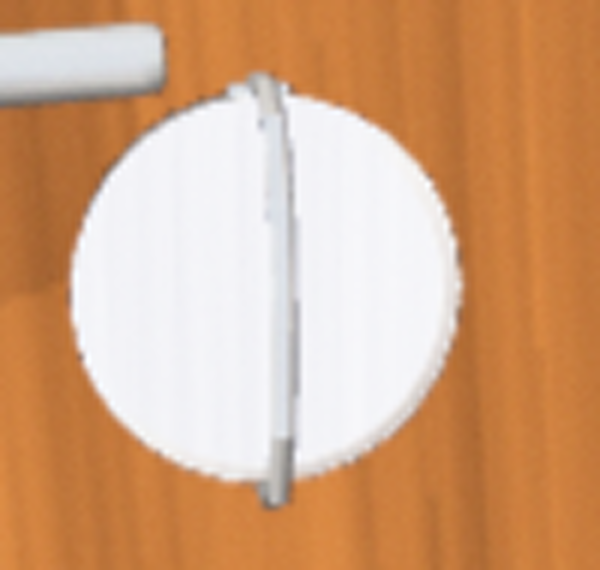

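Run:
```python
from h import *
plan([563.3,-316.5,213],-13.1)
```

```text
t 2.65 tcp [ 530.9 -306.3  340.4] yawy -12.9 tilt [-0.  0. -1.] F [-0.2  0.2  0.3] w 93.9
  dpos [-2.8, 33.9, 127.4] drot [-0.0, -0.0, 0.2]
```

>>> apply_moves --delta_pos '[[-2.8,34,0],[-2.8,34,30],[-2.8,34,60],[-2.8,34,85],[-2.8,34,105],[-2.8,34,120],[-2.8,34,127.5],[-2.8,34,127.5]]' --delta_rot '[[0,0,0.2],[0,0,0.2],[0,0,0.2],[0,0,0.2],[0,0,0.2],[0,0,0.2],[0,0,0.2],[0,0,0.2]]' --fingers '[1,1,1,1,1,1,1,1]'

```text
t: 3.45
tcp_pos: [563.6, -316.4, 212.7]
tool_rot: [-2.459, -1.954, 0.0]
wrist_force: [0.4, 0.6, 0.2]
width: 93.7
```

Run:
```python
from h import *
snap('wrist','w3');snap('side','s3')
im=load('s3')[0][180:340,300:460]
cv2.imwrite('pics/s3c.png',cv2.cvtColor(cv2.resize(im,None,fx=3.6,fy=3.6,interpolation=2),4))
plan([563.3,-316.5,213],-13.1)
```

```text
t 3.55 tcp [ 563.8 -317.2  214. ] yawy -13.1 tilt [ 0.001 -0.    -1.   ] F [ 0.  -0.6  0.4] w 94.3
  dpos [0.5, -0.7, 1.0] drot [0.1, 0.0, 0.0]
```

View pics/w3.png

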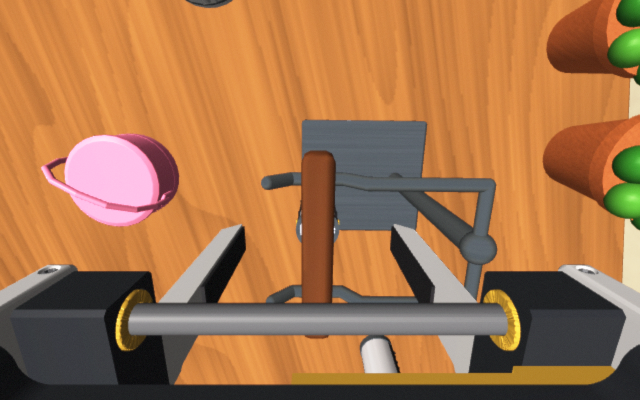

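View pics/s3c.png

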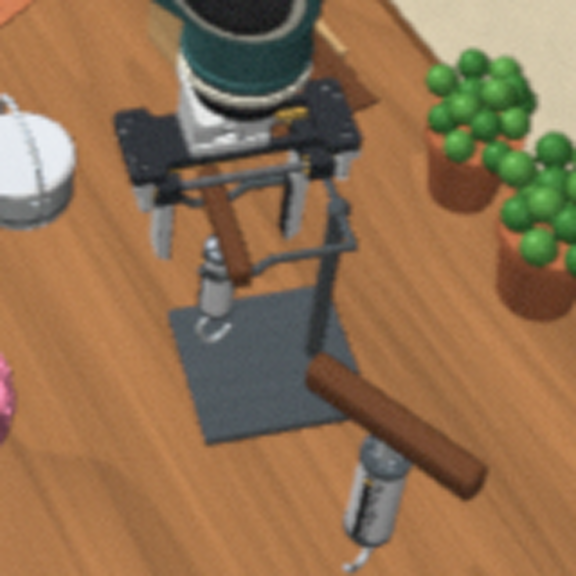

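>>> apply_moves --delta_pos '[[0,0,0],[0,0,0],[0,0,0],[0,0,0],[0,0,0],[0,0,0],[0,0,0],[0,0,0]]' --delta_rot '[[0,0,0],[0,0,0],[0,0,0],[0,0,0],[0,0,0],[0,0,0],[0,0,0],[0,0,0]]' --fingers '[-1,-1,-1,-1,-1,-1,-1,-1]' --grip_force 45

```text
t: 4.35
tcp_pos: [563.4, -317.2, 213.0]
tool_rot: [2.46, 1.953, -0.0]
wrist_force: [0.5, 0.1, 0.3]
width: 33.5
```

>>> apply_moves --delta_pos '[[0,0,0],[0,0,0],[0,0,0],[0,0,0]]' --delta_rot '[[0,0,0],[0,0,0],[0,0,0],[0,0,0]]' --fingers '[-1,-1,-1,-1]' --grip_force 45

```text
t: 4.75
tcp_pos: [563.5, -317.2, 213.0]
tool_rot: [2.46, 1.953, -0.0]
wrist_force: [-1.1, -0.7, 0.1]
width: 17.8
```

>>> apply_moves --delta_pos '[[0,0,-3],[0,0,-8],[0,0,-14],[0,0,-20],[0,0,-26],[0,0,-30],[0,0,-30],[0,0,-30]]' --delta_rot '[[0,0,0],[0,0,0],[0,0,0],[0,0,0],[0,0,0],[0,0,0],[0,0,0],[0,0,0]]' --fingers '[-1,-1,-1,-1,-1,-1,-1,-1]'

```text
t: 5.55
tcp_pos: [563.5, -317.1, 242.9]
tool_rot: [-2.46, -1.954, 0.0]
wrist_force: [-0.1, -0.4, -1.8]
width: 17.8
```

Run:
```python
from h import *
snap('side','s4')
im=load('s4')[0][180:340,300:460]
cv2.imwrite('pics/s4c.png',cv2.cvtColor(cv2.resize(im,None,fx=3.6,fy=3.6,interpolation=2),4))
plan([563.3,-316.5,213],-13.1)
```

```text
t 5.6 tcp [ 563.4 -317.1  242.8] yawy -13.1 tilt [-0.  0. -1.] F [ 0.4  0.2 -1.2] w 17.5
  dpos [0.5, -0.3, 29.8] drot [-0.0, -0.0, 0.0]
```

View pics/s4c.png

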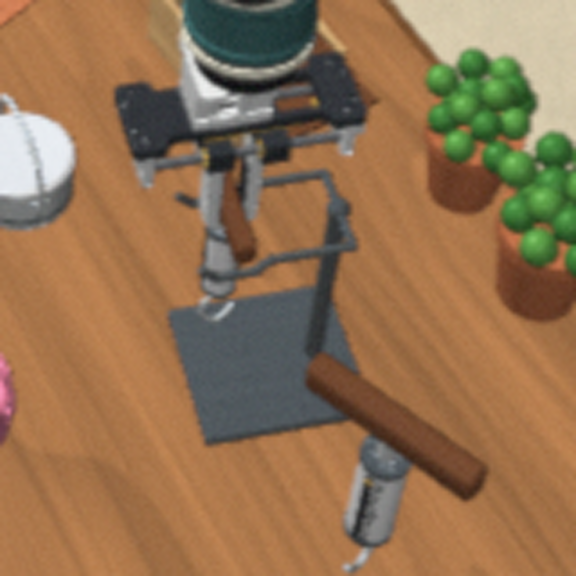

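>>> apply_moves --delta_pos '[[0,-10,-2],[0,-25,-4],[0,-45,-6],[0,-65,-10],[0,-85,-20],[0,-105,-35],[0,-118,-50],[0,-120,-57]]' --delta_rot '[[0,0,0],[0,0,0],[0,0,0],[0,0,0],[0,0,0],[0,0,0],[0,0,0],[0,0,0]]' --fingers '[-1,-1,-1,-1,-1,-1,-1,-1]'

```text
t: 6.4
tcp_pos: [445.2, -290.1, 301.1]
tool_rot: [2.461, 1.952, 0.003]
wrist_force: [1.2, -0.1, -2.7]
width: 17.7
```

Run:
```python
from h import *
np.set_printoptions(precision=1,suppress=True)
snap('wrist','w5');plan([420,-53,300],-5)
im,K,T=load('w1')
c=im[115:210,300:400].astype(int)
m=((c.min(2)>195)).astype(np.uint8);m=cv2.morphologyEx(m,cv2.MORPH_CLOSE,np.ones((7,7)))
n,l,s,cc=cv2.connectedComponentsWithStats(m);print(s,cc)
i=1+s[1:,4].argmax();cn=cv2.findContours((l==i).astype(np.uint8),0,1)[0][0];e=cv2.fitEllipse(cv2.convexHull(cn));print(e,'lid w1',onz(K,T,e[0][0]+300,e[0][1]+115,58))
# handle line: crop px (275,125..), 
for cu,cv in [(277,150),(283,215),(284,290),(283,360),(281,430)]:
    print(onz(K,T,cu/6+300,cv/6+115,103))
for t,b in [('side0',(282,198,50,50))]:
    im=load(t)[0]; x,y,w,h=b
    cv2.imwrite('pics/cad.png',cv2.cvtColor(cv2.resize(im[y:y+h,x:x+w],None,fx=10,fy=10,interpolation=2),4))
```

```text
t 6.45 tcp [ 446.1 -290.1  301.7] yawy -13.1 tilt [ 0.  0. -1.] F [ 0.8 -1.1 -0. ] w 17.9
  dpos [225.0, -79.3, 1.7] drot [0.1, -0.0, -8.1]
[[   0    0  100   95 6011]
 [   0    4   27   11  226]
 [  12   13   65   67 3263]] [[54.  48.3]
 [12.8  9. ]
 [43.7 47.2]]
((43.705955505371094, 47.02996063232422), (63.73140335083008, 65.36717224121094), 17.75324249267578) lid w1 [503.5 -52.5  58. ]
[506.2 -15.1 103. ]
[506.4 -30.2 103. ]
[505.2 -47.8 103. ]
[503.6 -64.5 103. ]
[501.7 -81.5 103. ]
```

View pics/cad.png

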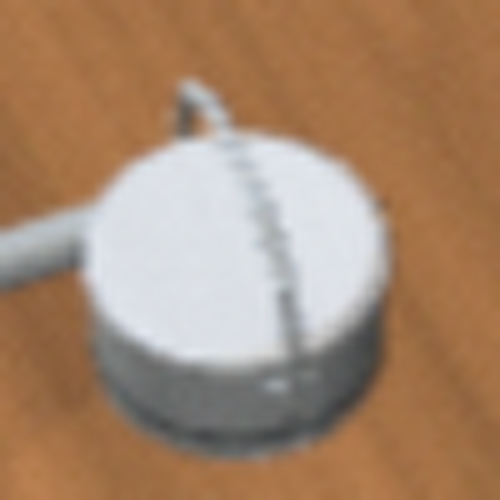

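View pics/w5.png

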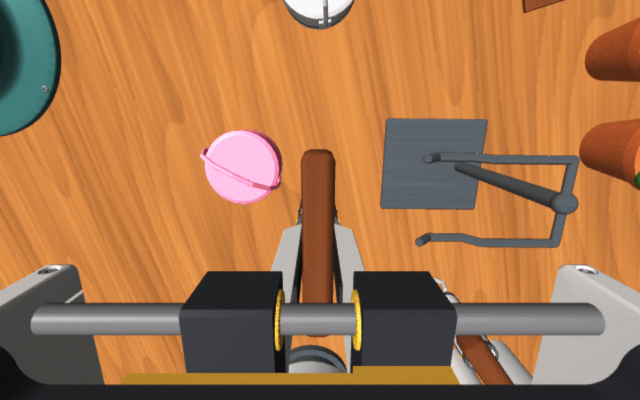

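Run:
```python
from h import *
plan([463.6,-49.9,300],-4.5)
```

```text
t 6.45 tcp [ 446.1 -290.1  301.7] yawy -13.1 tilt [ 0.003  0.    -1.   ] F [ 0.8 -1.1 -0. ] w 17.9
  dpos [237.9, -37.5, 1.8] drot [0.1, -0.0, -8.6]
```

>>> apply_moves --delta_pos '[[15,-3,0],[45,-8,0],[85,-14,0],[125,-20,0],[165,-26,0],[200,-32,0],[225,-36,0],[238,-37.5,1.8]]' --delta_rot '[[0,0,-1],[0,0,-2],[0,0,-3],[0,0,-4.5],[0,0,-6],[0,0,-7.5],[0,0,-8.5],[0,0,-8.6]]' --fingers '[-1,-1,-1,-1,-1,-1,-1,-1]'

```text
t: 7.25
tcp_pos: [464.3, -47.3, 297.8]
tool_rot: [-2.303, -2.136, 0.0]
wrist_force: [-0.2, -0.3, -1.8]
width: 17.7
```

>>> apply_moves --delta_pos '[[0,0,5],[0,0,15],[0,0,30],[0,0,40],[0,0,47],[0,0,50],[0,0,50],[0,0,50]]' --delta_rot '[[0,0,0],[0,0,0],[0,0,0],[0,0,0],[0,0,0],[0,0,0],[0,0,0],[0,0,0]]' --fingers '[-1,-1,-1,-1,-1,-1,-1,-1]'

```text
t: 8.05
tcp_pos: [464.3, -49.8, 248.5]
tool_rot: [2.307, 2.132, 0.001]
wrist_force: [0.8, -0.2, -1.9]
width: 17.7
```

Run:
```python
from h import *
snap('side','s6');snap('wrist','w6')
im=load('s6')[0][170:270,250:370]
cv2.imwrite('pics/s6c.png',cv2.cvtColor(cv2.resize(im,None,fx=6,fy=6,interpolation=2),4))
plan([463.6,-49.9,233],-4.5)
```

```text
t 8.15 tcp [464.2 -49.7 248.6] yawy -4.5 tilt [ 0.001  0.    -1.   ] F [-0.2 -0.7 -1.5] w 17.8
  dpos [-0.2, -0.6, 15.6] drot [0.0, -0.0, -0.0]
```

View pics/s6c.png

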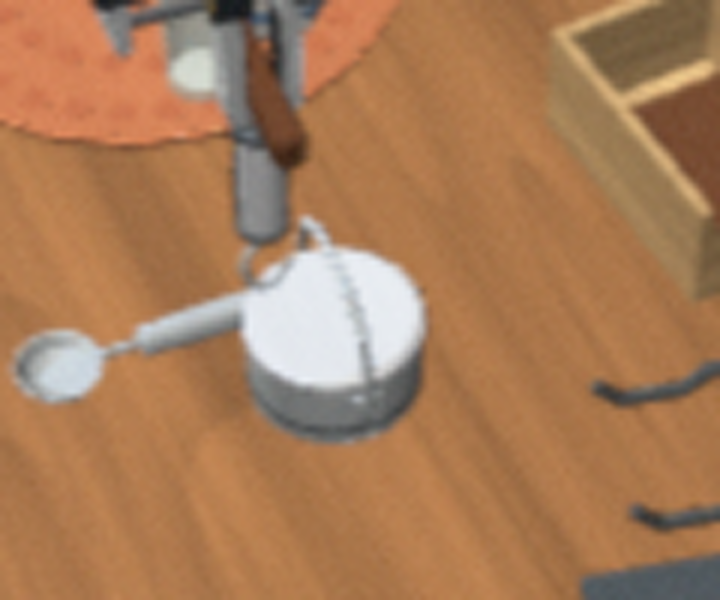

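View pics/w6.png

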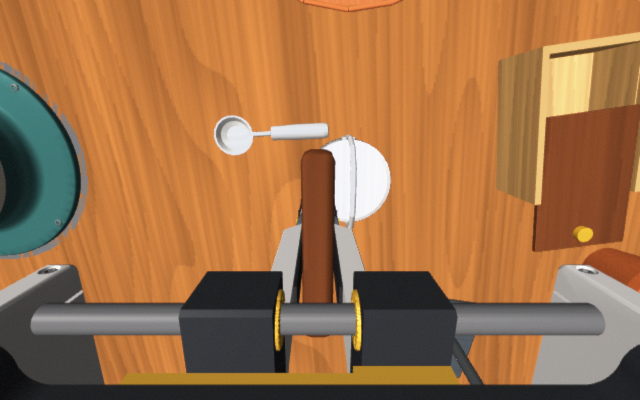

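Run:
```python
from h import *
np.set_printoptions(precision=1,suppress=True)
im,K,T=load('s6'); f=lambda p:(proj(K,T,p)-[250,170])*6
tc=np.array([464.2,-49.7,250.6]); x=np.array([.997,-.078,0]);y=np.array([.078,.997,0])
for n,p in dict(tube_bot=tc-[0,0,109],hookbot=tc-[0,0,161],tip=tc+14*x-[0,0,140],barend=tc-56*y).items(): print(n,f(p))
h=np.array([503.5,-53,104])
for d,z in [(-53,58),(-26,101),(0,104),(26,101),(40,85)]: print('handle',d,f(h*[1,1,0]+d*y+[0,0,z]))
im,K,T=load('w6')
for d,z in [(-53,58),(-26,101),(0,104),(26,101),(40,85)]: print('w handle',d,proj(K,T,h*[1,1,0]+d*y+[0,0,z]))
```

```text
tube_bot [260.1 223.3]
hookbot [262.6 286.6]
tip [285.9 254.6]
barend [290.8 155.7]
handle -53 [363.7 374.1]
handle -26 [346.4 288. ]
handle 0 [330.1 250.7]
handle 26 [314.3 221.3]
handle 40 [306.3 223. ]
w handle -53 [347.2 221.8]
w handle -26 [351.6 212. ]
w handle 0 [352.6 189.5]
w handle 26 [353.  164.7]
w handle 40 [351.7 149.6]
```

>>> apply_moves --delta_pos '[[0,0,6],[0,0,12],[0,0,15.5],[0,0,15.5],[0,4,15.5],[0,10,15.5],[0,16,15.5],[0,20,15.5]]' --delta_rot '[[0,0,0],[0,0,0],[0,0,0],[0,0,0],[0,0,0],[0,0,0],[0,0,0],[0,0,0]]' --fingers '[-1,-1,-1,-1,-1,-1,-1,-1]'

```text
t: 8.95
tcp_pos: [484.7, -51.3, 232.7]
tool_rot: [2.307, 2.132, -0.0]
wrist_force: [0.3, 0.4, -1.7]
width: 17.6
```

Run:
```python
from h import *
snap('side','s7')
im=load('s7')[0][170:270,250:370]
cv2.imwrite('pics/s7c.png',cv2.cvtColor(cv2.resize(im,None,fx=6,fy=6,interpolation=2),4))
plan([504,-53,233],-4.5)
```

```text
t 9.0 tcp [485.  -51.3 232.7] yawy -4.5 tilt [ 0.    -0.001 -1.   ] F [ 0.5  0.4 -2.2] w 18.0
  dpos [-0.2, 19.0, -0.3] drot [0.0, 0.0, 0.0]
```

View pics/s7c.png

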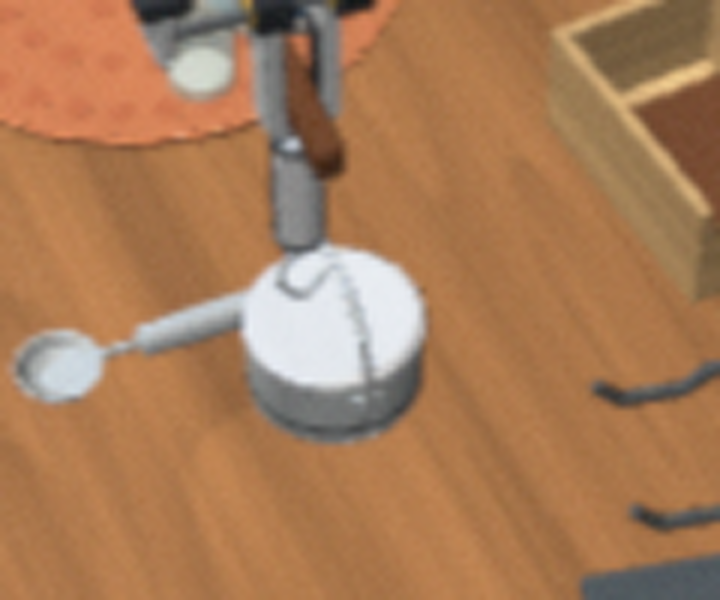

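>>> apply_moves --delta_pos '[[0,4,0],[0,8,0],[0,12,0],[0,16,0],[0,19,0],[0,20,0],[0,20,0]]' --delta_rot '[[0,0,0],[0,0,0],[0,0,0],[0,0,0],[0,0,0],[0,0,0],[0,0,0]]' --fingers '[-1,-1,-1,-1,-1,-1,-1]'

```text
t: 9.7
tcp_pos: [504.0, -52.9, 232.6]
tool_rot: [2.307, 2.132, -0.0]
wrist_force: [-0.7, -0.1, -2.2]
width: 18.0
```

Run:
```python
from h import *
snap('side','s8')
im=load('s8')[0][170:270,250:370]
cv2.imwrite('pics/s8c.png',cv2.cvtColor(cv2.resize(im,None,fx=6,fy=6,interpolation=2),4))
plan([504,-53,233],-4.5)
```

```text
t 9.75 tcp [503.9 -52.9 232.7] yawy -4.5 tilt [-0. -0. -1.] F [ 0.4  0.3 -1.3] w 17.8
  dpos [-0.1, 0.1, -0.3] drot [-0.0, 0.0, -0.0]
```

View pics/s8c.png

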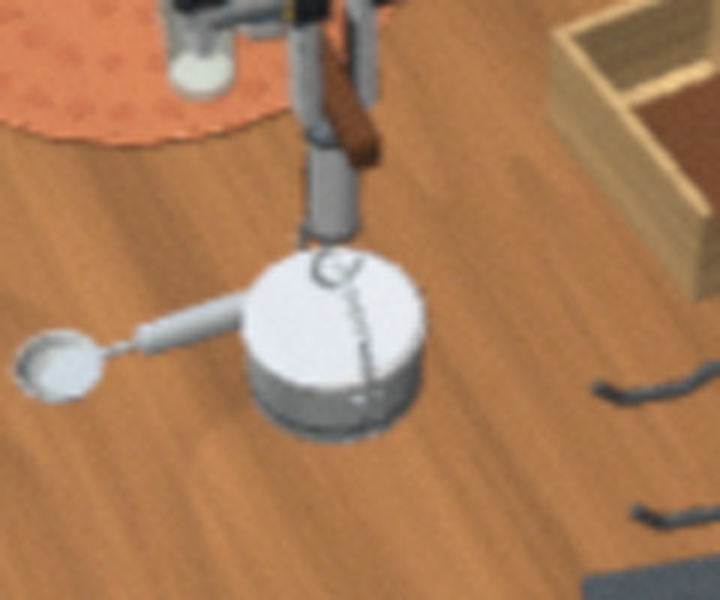

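>>> apply_moves --delta_pos '[[0,0,-6],[0,0,-12],[0,0,-18],[0,0,-22],[0,0,-26],[0,0,-30],[0,0,-34],[0,0,-34]]' --delta_rot '[[0,0,0],[0,0,0],[0,0,0],[0,0,0],[0,0,0],[0,0,0],[0,0,0],[0,0,0]]' --fingers '[-1,-1,-1,-1,-1,-1,-1,-1]'

```text
t: 10.55
tcp_pos: [503.9, -52.8, 267.0]
tool_rot: [2.307, 2.132, 0.0]
wrist_force: [-0.5, -0.5, -4.8]
width: 17.5
```

Run:
```python
from h import *
snap('side','s9')
im=load('s9')[0][170:270,250:370]
cv2.imwrite('pics/s9c.png',cv2.cvtColor(cv2.resize(im,None,fx=6,fy=6,interpolation=2),4))
plan([504,-53,233],-4.5)
```

```text
t 10.6 tcp [503.9 -52.8 266.7] yawy -4.5 tilt [-0. -0. -1.] F [-1.1 -1.3 -4.4] w 17.8
  dpos [-0.2, 0.2, 33.7] drot [-0.0, 0.0, 0.0]
```

View pics/s9c.png

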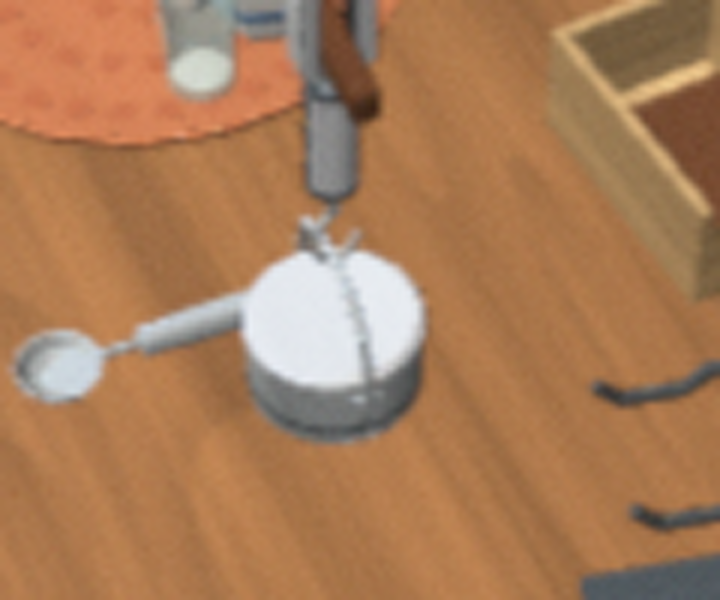

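>>> apply_moves --delta_pos '[[0,0,-2],[0,0,-4],[0,0,-6],[0,0,-8],[0,0,-10],[0,0,-12],[0,0,-12],[0,0,-12]]' --delta_rot '[[0,0,0],[0,0,0],[0,0,0],[0,0,0],[0,0,0],[0,0,0],[0,0,0],[0,0,0]]' --fingers '[-1,-1,-1,-1,-1,-1,-1,-1]'

```text
t: 11.4
tcp_pos: [503.9, -52.8, 278.7]
tool_rot: [-2.307, -2.133, 0.0]
wrist_force: [-1.5, 0.1, -4.8]
width: 17.6
```

```bash
cat > look.py <<'E'
from h import *
import sys
t=sys.argv[1];x,y,w,h=map(int,sys.argv[2:6])
F=[]
im,K,T=snap('side',t)
cv2.imwrite(f'pics/{t}c.png',cv2.cvtColor(cv2.resize(im[y:y+h,x:x+w],None,fx=6,fy=6,interpolation=2),4))
plan([504,-53,233],-4.5)
E
python3 look.py s10 250 170 120 100
```

```text
t 11.45 tcp [503.9 -52.8 278.6] yawy -4.5 tilt [-0. -0. -1.] F [-1.   0.2 -5.1] w 17.9
  dpos [-0.2, 0.2, 45.6] drot [-0.0, 0.0, -0.0]
```

View pics/s10c.png

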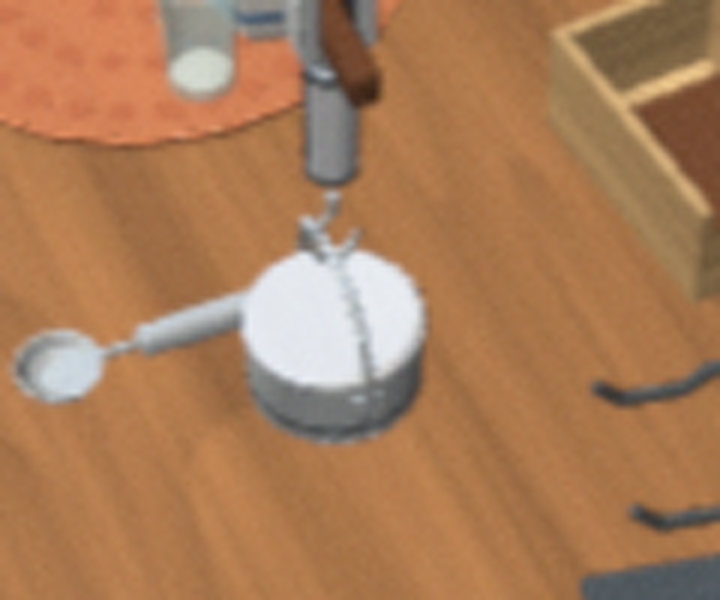

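>>> apply_moves --delta_pos '[[0,0,-2],[0,0,-4],[0,0,-6],[0,0,-8],[0,0,-10],[0,0,-12],[0,0,-12],[0,0,-12]]' --delta_rot '[[0,0,0],[0,0,0],[0,0,0],[0,0,0],[0,0,0],[0,0,0],[0,0,0],[0,0,0]]' --fingers '[-1,-1,-1,-1,-1,-1,-1,-1]'

```text
t: 12.25
tcp_pos: [504.0, -52.8, 290.7]
tool_rot: [2.307, 2.132, 0.0]
wrist_force: [0.0, -0.1, -7.2]
width: 17.3
```

```bash
python3 look.py s11 250 170 120 100
```

```text
t 12.3 tcp [504.  -52.8 290.7] yawy -4.5 tilt [ 0. -0. -1.] F [ 0.8  0.  -7.8] w 17.6
  dpos [-0.2, 0.0, 57.7] drot [0.0, 0.0, 0.0]
```

View pics/s11c.png

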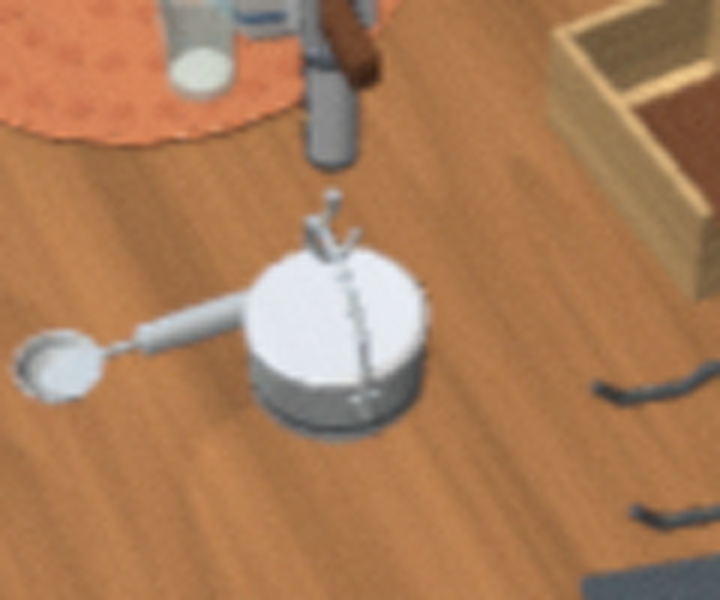

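>>> apply_moves --delta_pos '[[0,0,-2],[0,0,-4],[0,0,-6],[0,0,-8],[0,0,-8],[0,0,-8],[0,0,-8]]' --delta_rot '[[0,0,0],[0,0,0],[0,0,0],[0,0,0],[0,0,0],[0,0,0],[0,0,0]]' --fingers '[-1,-1,-1,-1,-1,-1,-1]'

```text
t: 13.0
tcp_pos: [503.9, -52.8, 298.6]
tool_rot: [-2.307, -2.133, 0.0]
wrist_force: [-0.1, -0.3, -8.7]
width: 17.4
```

```bash
python3 look.py s12 250 170 120 100
```

```text
t 13.05 tcp [503.9 -52.8 298.6] yawy -4.5 tilt [-0. -0. -1.] F [ 1.  -0.  -8.5] w 17.7
  dpos [-0.2, 0.1, 65.6] drot [-0.0, 0.0, -0.0]
```

View pics/s12c.png

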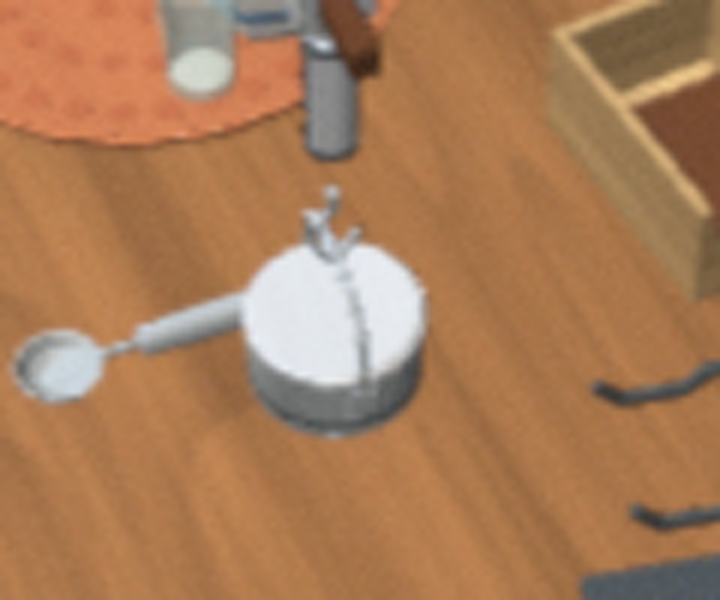

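>>> apply_moves --delta_pos '[[0,0,-2],[0,0,-4],[0,0,-6],[0,0,-8],[0,0,-8],[0,0,-8],[0,0,-8]]' --delta_rot '[[0,0,0],[0,0,0],[0,0,0],[0,0,0],[0,0,0],[0,0,0],[0,0,0]]' --fingers '[-1,-1,-1,-1,-1,-1,-1]'

```text
t: 13.75
tcp_pos: [503.8, -52.8, 306.6]
tool_rot: [-2.307, -2.132, 0.0]
wrist_force: [0.0, 0.1, -8.1]
width: 17.9
```

```bash
python3 look.py s13 250 170 120 100
```

```text
t 13.8 tcp [503.9 -52.8 306.6] yawy -4.5 tilt [-0. -0. -1.] F [-0.3 -1.2 -8.5] w 17.8
  dpos [-0.2, 0.2, 73.6] drot [-0.0, 0.0, -0.0]
```

View pics/s13c.png

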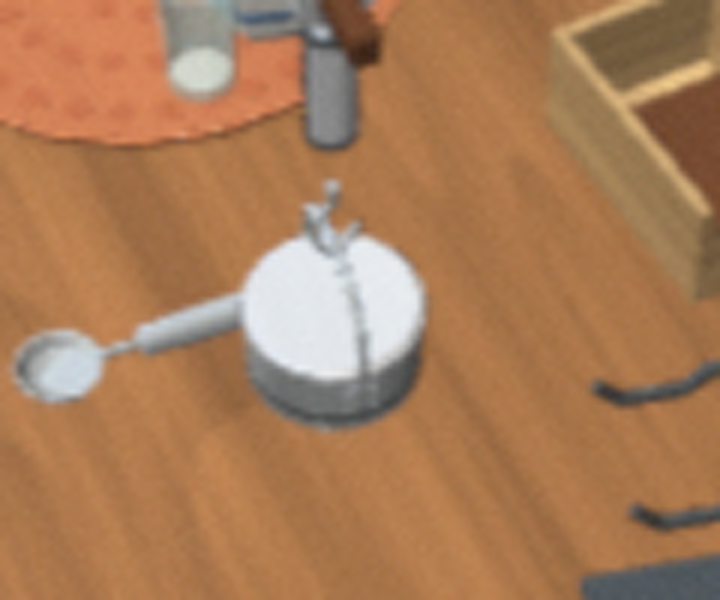

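>>> apply_moves --delta_pos '[[0,0,-2],[0,0,-4],[0,0,-5],[0,0,-5],[0,0,-5],[0,0,-5],[0,0,-5],[0,0,-5]]' --delta_rot '[[0,0,0],[0,0,0],[0,0,0],[0,0,0],[0,0,0],[0,0,0],[0,0,0],[0,0,0]]' --fingers '[-1,-1,-1,-1,-1,-1,-1,-1]'

```text
t: 14.6
tcp_pos: [503.9, -52.8, 311.7]
tool_rot: [2.307, 2.132, -0.0]
wrist_force: [0.3, 0.3, -7.7]
width: 17.7
```

```bash
python3 look.py s14 250 170 120 100
python3 - <<'E'
from h import *
snap('wrist','w14'); snap('top','t14')
im=load('t14')[0][140:280,150:430]
cv2.imwrite('pics/t14c.png',cv2.cvtColor(cv2.resize(im,None,fx=2.8,fy=2.8,interpolation=2),4))
for a,o in [('s9','before'),('s14','after')]:
    im,K,T=load(a); c=im[200:270,285:330].astype(int)
    m=((c.min(2)>185)&(np.ptp(c,axis=2)<35)).astype(np.uint8);m=cv2.morphologyEx(m,cv2.MORPH_CLOSE,np.ones((5,5)))
    n,l,s,cc=cv2.connectedComponentsWithStats(m);i=1+s[1:,4].argmax();print(o,s[i],cc[i],cv2.fitEllipse(np.argwhere(l==i)[:,::-1].astype(np.float32)) if 0 else cv2.fitEllipse(cv2.convexHull(cv2.findContours((l==i).astype(np.uint8),0,1)[0][0])))
E
```

```text
t 14.65 tcp [503.9 -52.8 311.7] yawy -4.5 tilt [ 0. -0. -1.] F [-0.  -0.7 -8.2] w 17.9
  dpos [-0.2, 0.1, 78.7] drot [0.0, 0.0, -0.0]
before [  0   7  35  28 558] [19.28136201 22.25268817] ((16.84650421142578, 20.348491668701172), (25.820865631103516, 35.56919479370117), 108.8897705078125)
after [  0   7  35  25 576] [19.30729167 19.10069444] ((17.867040634155273, 19.09966468811035), (23.43512725830078, 34.45772171020508), 88.03506469726562)
```

View pics/s14c.png

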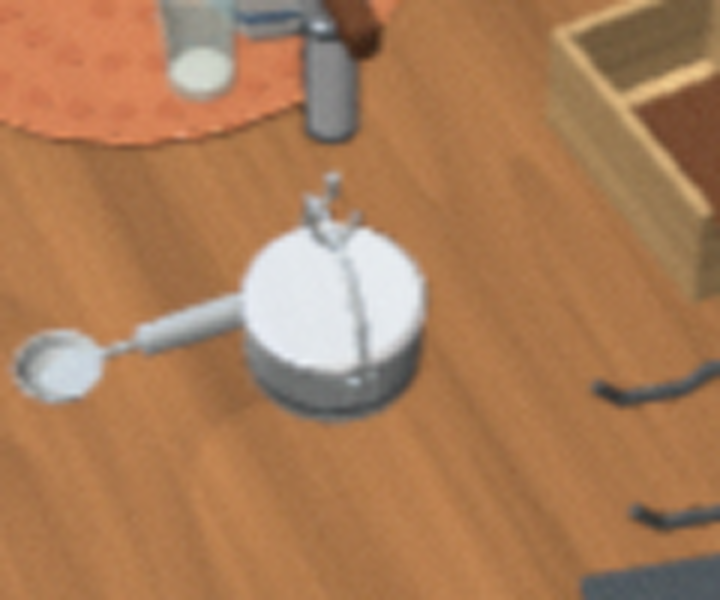

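View pics/w14.png

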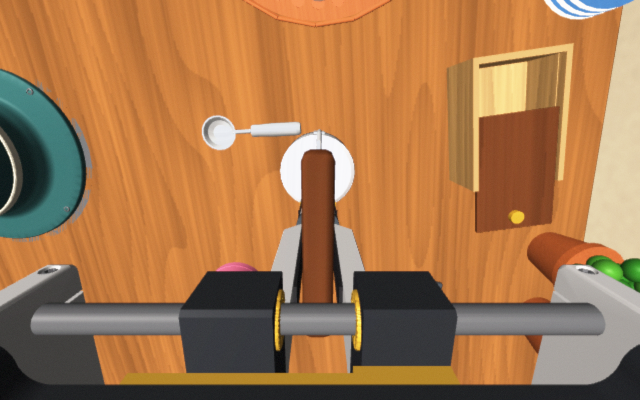

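View pics/t14c.png

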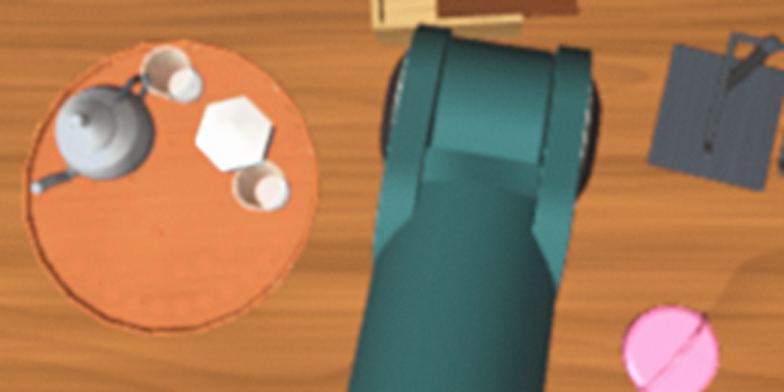

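>>> apply_moves --delta_pos '[[0,0,0],[0,0,0],[0,0,0],[0,0,0],[0,0,0],[0,0,0],[0,0,0],[0,0,0]]' --delta_rot '[[0,0,0],[0,0,0],[0,0,0],[0,0,0],[0,0,0],[0,0,0],[0,0,0],[0,0,0]]' --fingers '[-1,-1,-1,-1,-1,-1,-1,-1]'

```text
t: 15.55
tcp_pos: [503.9, -52.8, 311.7]
tool_rot: [2.307, 2.132, -0.0]
wrist_force: [0.6, -0.0, -7.9]
width: 17.5
```

>>> apply_moves --delta_pos '[[0,0,0],[0,0,0],[0,0,0],[0,0,0],[0,0,0],[0,0,0],[0,0,0],[0,0,0]]' --delta_rot '[[0,0,0],[0,0,0],[0,0,0],[0,0,0],[0,0,0],[0,0,0],[0,0,0],[0,0,0]]' --fingers '[-1,-1,-1,-1,-1,-1,-1,-1]'

```text
t: 16.35
tcp_pos: [503.9, -52.8, 311.7]
tool_rot: [2.307, 2.132, -0.0]
wrist_force: [0.8, 1.2, -7.1]
width: 17.4
```

>>> apply_moves --delta_pos '[[0,0,0],[0,0,0],[0,0,0],[0,0,0],[0,0,0],[0,0,0],[0,0,0],[0,0,0]]' --delta_rot '[[0,0,0],[0,0,0],[0,0,0],[0,0,0],[0,0,0],[0,0,0],[0,0,0],[0,0,0]]' --fingers '[-1,-1,-1,-1,-1,-1,-1,-1]'

```text
t: 17.15
tcp_pos: [503.9, -52.8, 311.7]
tool_rot: [2.307, 2.132, 0.0]
wrist_force: [-0.3, -0.2, -8.1]
width: 17.9
```

```bash
python3 look.py s15 250 170 120 100
python3 - <<'E'
from h import *
im,K,T=load('top0')
np.set_printoptions(precision=1,suppress=True)
for n,(u,v),z in [('spout tip',(163,207),100),('spout tip',(163,207),70),('teapot lidknob',(180,182),135),('body c',(187.5,187.5),50)]: print(n,onz(K,T,u,v,z))
# ellipse of tray floor / spoon bounds
a=load('s14')[0].astype(int);b=load('s15')[0].astype(int);print(abs(a-b)[200:250,285:330].mean(),abs(a-b)[300:350,185:230].mean())
E
```

```text
t 17.2 tcp [503.9 -52.8 311.7] yawy -4.5 tilt [ 0. -0. -1.] F [-0.6  0.1 -9.1] w 17.8
  dpos [-0.2, 0.1, 78.7] drot [0.0, 0.0, -0.0]
spout tip [518.2 435.4 100. ]
spout tip [521.2 447.6  70. ]
teapot lidknob [590. 375. 135.]
body c [586.4 381.   50. ]
2.2146666666666666 1.848148148148148
```

>>> apply_moves --delta_pos '[[0,0,-2],[0,0,-5],[0,0,-8],[0,0,-11],[0,0,-13],[0,0,-14],[0,0,-14],[1,-0.7,-14]]' --delta_rot '[[0,0,0],[0,0,0],[0,0,0],[0,0,0],[0,0,0],[0,0,0],[0,0,0],[0,0,0]]' --fingers '[-1,-1,-1,-1,-1,-1,-1,-1]'

```text
t: 18.0
tcp_pos: [503.3, -51.9, 325.6]
tool_rot: [2.307, 2.132, -0.0]
wrist_force: [-0.3, -0.5, -8.4]
width: 18.0
```

>>> apply_moves --delta_pos '[[2,-1.4,0],[6,-4,0],[12,-8,0],[19,-13,0],[27,-18.5,0],[35,-24,0],[43,-30,0],[51,-35.5,0]]' --delta_rot '[[0,0,0],[0,0,0],[0,0,0],[0,0,0],[0,0,0],[0,0,0],[0,0,0],[0,0,0]]' --fingers '[-1,-1,-1,-1,-1,-1,-1,-1]'

```text
t: 18.8
tcp_pos: [471.4, 2.7, 325.7]
tool_rot: [2.307, 2.133, 0.0]
wrist_force: [1.0, -1.2, -7.6]
width: 18.0
```

>>> apply_moves --delta_pos '[[8,-5.5,0],[16,-11,0],[24,-17,0],[32,-23,0],[41,-29,0],[50,-35,0],[59,-41,0],[68,-46,0]]' --delta_rot '[[0,0,0],[0,0,0],[0,0,0],[0,0,0],[0,0,0],[0,0,0],[0,0,0],[0,0,0]]' --fingers '[-1,-1,-1,-1,-1,-1,-1,-1]'

```text
t: 19.6
tcp_pos: [430.9, 74.1, 325.7]
tool_rot: [-2.307, -2.133, 0.0]
wrist_force: [1.1, -1.1, -7.8]
width: 17.7
```

```bash
python3 look.py s16 220 120 130 100;  python3 - <<'E'
from h import *
plan([415,100,326],-4.5);plan([415,225,326],-4.5);plan([455,309,326],-4.5)
E
```

```text
t 19.65 tcp [430.5  75.5 325.6] yawy -4.4 tilt [-0.  0. -1.] F [ 0.2  2.3 -7.1] w 17.3
  dpos [-122.5, 83.2, 92.6] drot [-0.0, -0.0, 0.1]
t 19.65 tcp [430.5  75.5 325.6] yawy -4.4 tilt [-0.  0. -1.] F [ 0.2  2.3 -7.1] w 17.3
  dpos [23.2, -17.3, -0.4] drot [-0.0, -0.0, 0.1]
t 19.65 tcp [430.5  75.5 325.6] yawy -4.4 tilt [-0.  0. -1.] F [ 0.2  2.3 -7.1] w 17.3
  dpos [147.9, -26.9, -0.3] drot [-0.0, -0.0, 0.1]
t 19.65 tcp [430.5  75.5 325.6] yawy -4.4 tilt [-0.  0. -1.] F [ 0.2  2.3 -7.1] w 17.3
  dpos [234.7, 6.5, -0.3] drot [-0.0, -0.0, 0.1]
```

View pics/s16c.png

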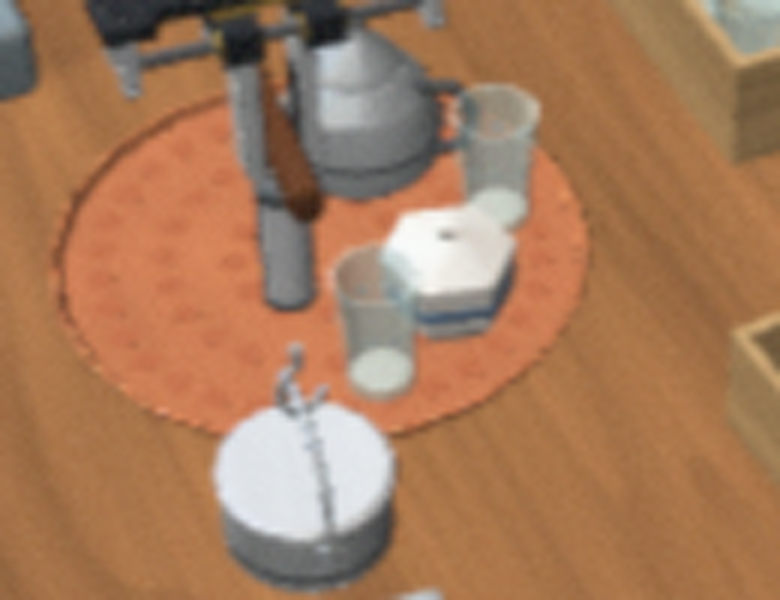

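>>> apply_moves --delta_pos '[[3,-2,0],[9,-6,0],[17,-11,0],[26,-16,0],[36,-19,0],[46,-21,0],[56,-23,0],[66,-24,0]]' --delta_rot '[[0,0,0],[0,0,0],[0,0,0],[0,0,0],[0,0,0],[0,0,0],[0,0,0],[0,0,0]]' --fingers '[-1,-1,-1,-1,-1,-1,-1,-1]'

```text
t: 20.45
tcp_pos: [412.6, 142.0, 325.7]
tool_rot: [2.306, 2.133, 0.0]
wrist_force: [0.6, -0.3, -8.1]
width: 17.6
```

>>> apply_moves --delta_pos '[[10,-1,0],[20,-1.5,0],[30,-2,0],[40,-2.5,0],[50,-2.5,0],[60,-2.5,0],[70,-2,0],[79,0,0]]' --delta_rot '[[0,0,0],[0,0,0],[0,0,0],[0,0,0],[0,0,0],[0,0,0],[0,0,0],[0,0,0]]' --fingers '[-1,-1,-1,-1,-1,-1,-1,-1]'

```text
t: 21.25
tcp_pos: [418.9, 220.5, 325.6]
tool_rot: [2.307, 2.133, -0.0]
wrist_force: [-0.4, -0.2, -8.0]
width: 17.8
```

>>> apply_moves --delta_pos '[[9,2,0],[18,5,0],[27,9,0],[36,13,0],[45,17,0],[54,21,0],[63,24,0],[71,27,0]]' --delta_rot '[[0,0,0],[0,0,0],[0,0,0],[0,0,0],[0,0,0],[0,0,0],[0,0,0],[0,0,0]]' --fingers '[-1,-1,-1,-1,-1,-1,-1,-1]'

```text
t: 22.05
tcp_pos: [451.6, 289.2, 325.6]
tool_rot: [2.307, 2.133, -0.0]
wrist_force: [-0.6, 1.0, -8.8]
width: 17.8
```

Run:
```python
from h import *
plan([455,309,326],-4.5)
```

```text
t 22.05 tcp [451.6 289.2 325.6] yawy -4.5 tilt [-0. -0. -1.] F [-0.6  1.  -8.8] w 17.8
  dpos [20.0, 1.8, -0.4] drot [-0.0, 0.0, 0.0]
```

>>> apply_moves --delta_pos '[[6,1,0],[12,1.5,0],[16,1.8,0],[19,1.8,0],[20,1.8,0],[20,1.8,0],[20,1.8,0],[20,1.8,0]]' --delta_rot '[[0,0,0],[0,0,0],[0,0,0],[0,0,0],[0,0,0],[0,0,0],[0,0,0],[0,0,0]]' --fingers '[-1,-1,-1,-1,-1,-1,-1,-1]'

```text
t: 22.85
tcp_pos: [454.7, 307.9, 325.7]
tool_rot: [2.307, 2.132, -0.0]
wrist_force: [0.3, -0.3, -8.5]
width: 17.5
```

>>> apply_moves --delta_pos '[[0,0,0],[0,0,0],[0,0,0],[0,0,0],[0,0,0],[0,0,0],[0,0,0],[0,0,0]]' --delta_rot '[[0,0,0],[0,0,0],[0,0,0],[0,0,0],[0,0,0],[0,0,0],[0,0,0],[0,0,0]]' --fingers '[-1,-1,-1,-1,-1,-1,-1,-1]'

```text
t: 23.65
tcp_pos: [454.7, 308.2, 325.7]
tool_rot: [2.307, 2.132, -0.0]
wrist_force: [0.4, -1.0, -8.6]
width: 17.6
```

```bash
python3 look.py s17 215 95 130 100
python3 - <<'E'
from h import *
snap('top','t17')
im=load('t17')[0][140:280,130:330]
cv2.imwrite('pics/t17c.png',cv2.cvtColor(cv2.resize(im,None,fx=3.8,fy=3.8,interpolation=2),4))
E
```

```text
t 23.7 tcp [454.7 308.2 325.7] yawy -4.5 tilt [ 0. -0. -1.] F [-0.4  0.1 -8.1] w 18.0
  dpos [-356.2, 77.5, 92.7] drot [0.0, 0.0, -0.0]
```

View pics/s17c.png

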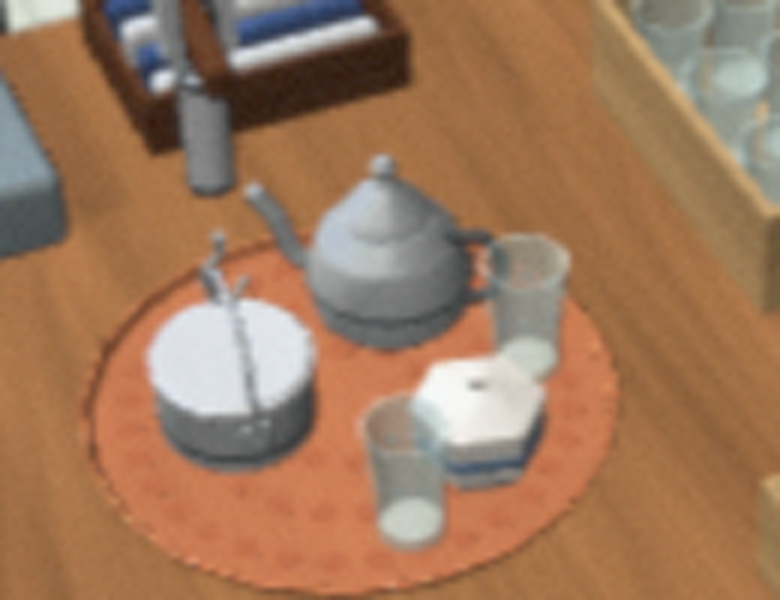

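View pics/t17c.png

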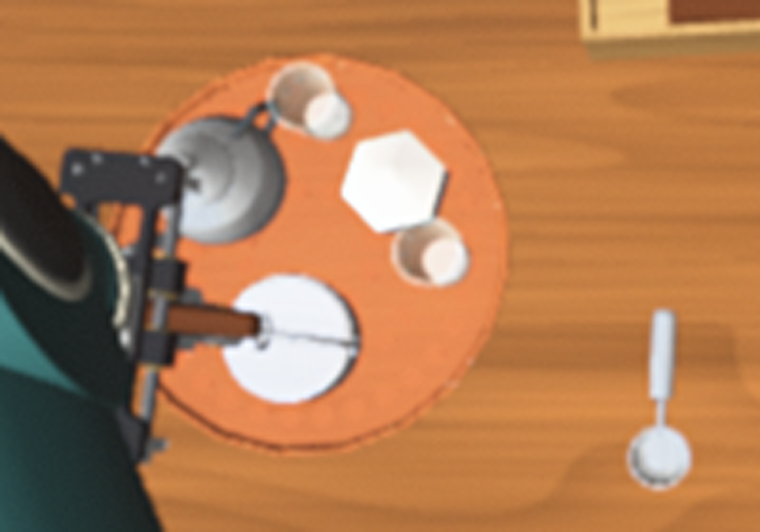

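>>> apply_moves --delta_pos '[[0,0,2],[0,0,5],[0,0,8],[0,0,11],[0,0,14],[0,0,16],[0,0,18],[0,0,20]]' --delta_rot '[[0,0,0],[0,0,0],[0,0,0],[0,0,0],[0,0,0],[0,0,0],[0,0,0],[0,0,0]]' --fingers '[-1,-1,-1,-1,-1,-1,-1,-1]'

```text
t: 24.55
tcp_pos: [454.7, 308.2, 305.5]
tool_rot: [2.307, 2.132, 0.0]
wrist_force: [0.4, -0.2, -8.2]
width: 17.6
```

>>> apply_moves --delta_pos '[[0,0,1.5],[0,0,3],[0,0,4.5],[0,0,6],[0,0,7.5],[0,0,9],[0,0,10.5],[0,0,12]]' --delta_rot '[[0,0,0],[0,0,0],[0,0,0],[0,0,0],[0,0,0],[0,0,0],[0,0,0],[0,0,0]]' --fingers '[-1,-1,-1,-1,-1,-1,-1,-1]'

```text
t: 25.35
tcp_pos: [454.7, 308.2, 293.6]
tool_rot: [2.307, 2.133, 0.0]
wrist_force: [0.4, 0.7, -6.9]
width: 17.8
```

>>> apply_moves --delta_pos '[[0,0,1.5],[0,0,3],[0,0,4.5],[0,0,6],[0,0,7.5],[0,0,9],[0,0,10.5],[0,0,12]]' --delta_rot '[[0,0,0],[0,0,0],[0,0,0],[0,0,0],[0,0,0],[0,0,0],[0,0,0],[0,0,0]]' --fingers '[-1,-1,-1,-1,-1,-1,-1,-1]'

```text
t: 26.15
tcp_pos: [454.7, 308.2, 281.6]
tool_rot: [2.307, 2.132, 0.0]
wrist_force: [-0.5, 1.9, -4.9]
width: 17.6
```

```bash
python3 look.py s18 215 95 130 100
```

```text
t 26.2 tcp [454.6 308.2 281.4] yawy -4.5 tilt [-0. -0. -1.] F [ 0.2  2.2 -4.8] w 17.9
  dpos [-356.2, 77.5, 48.4] drot [-0.0, 0.0, 0.0]
```

View pics/s18c.png

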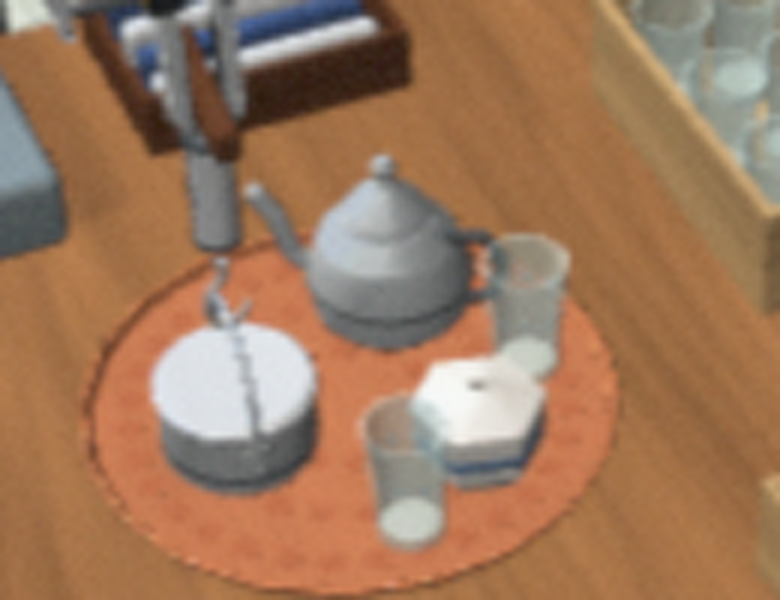

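>>> apply_moves --delta_pos '[[0,0,2],[0,0,4],[0,0,6.5],[0,0,9],[0,0,11.5],[0,0,14],[0,0,16.5],[0,0,19]]' --delta_rot '[[0,0,0],[0,0,0],[0,0,0],[0,0,0],[0,0,0],[0,0,0],[0,0,0],[0,0,0]]' --fingers '[-1,-1,-1,-1,-1,-1,-1,-1]'

```text
t: 27.0
tcp_pos: [454.7, 308.1, 262.5]
tool_rot: [2.307, 2.132, -0.0]
wrist_force: [-0.3, 0.5, -2.1]
width: 17.7
```

>>> apply_moves --delta_pos '[[0,0,3],[0,0,6],[0,0,10],[0,0,14],[0,0,18],[0,0,21],[0,0,24],[0,0,25]]' --delta_rot '[[0,0,0],[0,0,0],[0,0,0],[0,0,0],[0,0,0],[0,0,0],[0,0,0],[0,0,0]]' --fingers '[-1,-1,-1,-1,-1,-1,-1,-1]'

```text
t: 27.8
tcp_pos: [454.6, 308.1, 237.3]
tool_rot: [2.307, 2.132, -0.001]
wrist_force: [-0.5, 0.3, -2.3]
width: 17.9
```

```bash
python3 look.py s19 215 95 130 100
```

```text
t 27.85 tcp [454.6 308.1 237.3] yawy -4.5 tilt [-0. -0. -1.] F [-0.6 -0.3 -2.2] w 17.7
  dpos [-356.1, 77.6, 4.5] drot [-0.0, 0.0, -0.0]
```

View pics/s19c.png

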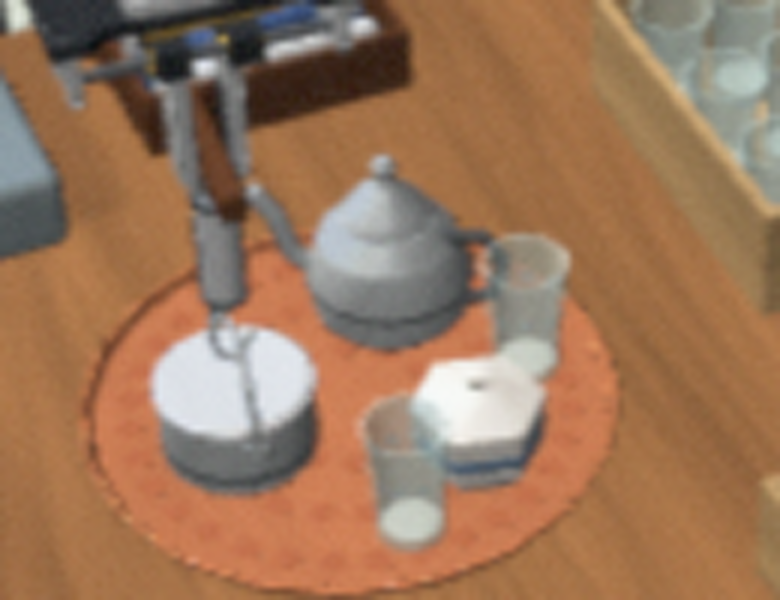

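>>> apply_moves --delta_pos '[[0,-3,0],[0,-7,0],[0,-12,0],[0,-18,0],[0,-25,0],[0,-32,0],[0,-40,0],[0,-45,0]]' --delta_rot '[[0,0,0],[0,0,0],[0,0,0],[0,0,0],[0,0,0],[0,0,0],[0,0,0],[0,0,0]]' --fingers '[-1,-1,-1,-1,-1,-1,-1,-1]'

```text
t: 28.65
tcp_pos: [408.9, 311.8, 237.7]
tool_rot: [-2.306, -2.133, 0.0]
wrist_force: [-0.8, 0.5, -2.8]
width: 18.1
```

```bash
python3 look.py s20 215 95 130 100
python3 - <<'E'
from h import *
np.set_printoptions(precision=1,suppress=True)
im,K,T=load('s20'); f=lambda p:(proj(K,T,p)-[215,95])*6
tc=np.array(telemetry.sense()['tcp_pos'])+[0,0,2]; y=np.array([.078,.997,0])
for n,p in dict(necktop=tc-[0,0,29],tube_bot=tc-[0,0,109],hookbot=tc-[0,0,161],barend=tc-56*y).items(): print(n,f(p))
E
```

```text
t 28.7 tcp [408.5 312.  237.7] yawy -4.5 tilt [-0.  0. -1.] F [ 0.1  0.7 -1.4] w 17.6
  dpos [-356.4, 123.5, 4.6] drot [-0.0, -0.0, 0.0]
necktop [134.5 207.4]
tube_bot [148.5 310.3]
hookbot [157.1 373.8]
barend [154.3 227. ]
```

View pics/s20c.png

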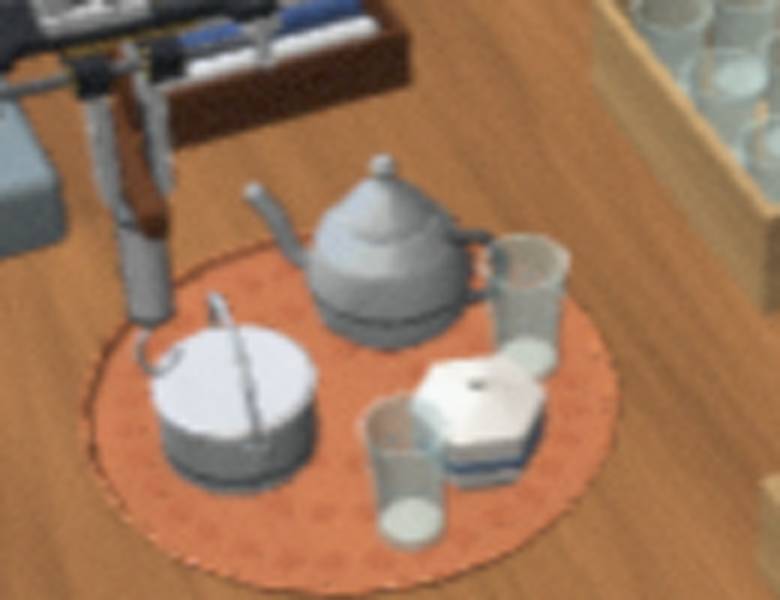

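>>> apply_moves --delta_pos '[[0,0,-10],[0,0,-25],[0,0,-40],[0,0,-55],[0,0,-70],[-5,0,-80],[-20,0,-82],[-45,0,-82]]' --delta_rot '[[0,0,0],[0,0,0],[0,0,0],[0,0,0],[0,0,0],[0,0,0],[0,0,0],[0,0,0]]' --fingers '[-1,-1,-1,-1,-1,-1,-1,-1]'

```text
t: 29.5
tcp_pos: [406.2, 266.1, 319.5]
tool_rot: [2.306, 2.133, -0.0]
wrist_force: [1.1, -0.7, -2.4]
width: 17.9
```

>>> apply_moves --delta_pos '[[-30,0,0],[-60,0,0],[-90,0,0],[-120,0,0],[-150,0,0],[-180,0,0],[-210,0,0],[-240,0,0]]' --delta_rot '[[0,0,0],[0,0,0],[0,0,0],[0,0,0],[0,0,0],[0,0,0],[0,0,0],[0,0,0]]' --fingers '[-1,-1,-1,-1,-1,-1,-1,-1]'

```text
t: 30.3
tcp_pos: [386.5, 25.3, 319.1]
tool_rot: [-2.307, -2.131, 0.0]
wrist_force: [-0.3, -0.2, -2.0]
width: 17.8
```

Run:
```python
from h import *
plan([446,-290,301],-13.1)
```

```text
t 30.3 tcp [386.5  25.3 319.1] yawy -4.5 tilt [-0.001  0.    -1.   ] F [-0.3 -0.2 -2. ] w 17.8
  dpos [-309.6, 84.3, 17.9] drot [-0.0, -0.0, 8.6]
```

>>> apply_moves --delta_pos '[[-30,8,0],[-65,18,0],[-105,29,0],[-145,40,0],[-185,51,0],[-220,60,0],[-250,68,0],[-275,75,0]]' --delta_rot '[[0,0,1],[0,0,2],[0,0,3],[0,0,4],[0,0,5],[0,0,6],[0,0,7],[0,0,8]]' --fingers '[-1,-1,-1,-1,-1,-1,-1,-1]'

```text
t: 31.1
tcp_pos: [439.5, -254.7, 319.3]
tool_rot: [-2.452, -1.964, 0.0]
wrist_force: [0.5, 0.6, -2.4]
width: 17.8
```

Run:
```python
from h import *
plan([446.5,-290.1,301],-13.1)
```

```text
t 31.1 tcp [ 439.5 -254.7  319.3] yawy -12.6 tilt [-0.  0. -1.] F [ 0.5  0.6 -2.4] w 17.8
  dpos [-33.0, 14.6, 18.3] drot [-0.0, -0.0, 0.5]
```

>>> apply_moves --delta_pos '[[-12,5,6],[-22,10,12],[-29,13,18],[-33,14.6,30],[-33,14.6,45],[-33,14.6,60],[-33,14.6,73],[-33,14.6,76]]' --delta_rot '[[0,0,0.2],[0,0,0.5],[0,0,0.5],[0,0,0.5],[0,0,0.5],[0,0,0.5],[0,0,0.5],[0,0,0.5]]' --fingers '[-1,-1,-1,-1,-1,-1,-1,-1]'

```text
t: 31.9
tcp_pos: [447.3, -287.1, 242.0]
tool_rot: [-2.457, -1.955, 0.002]
wrist_force: [-0.3, 0.6, -1.8]
width: 17.8
```

```bash
python3 look.py s21 315 180 130 100
python3 - <<'E'
from h import *
plan([563.4,-317.2,243],-13.1)
E
```

```text
t 31.95 tcp [ 447.4 -287.3  242.5] yawy -13.0 tilt [-0.001  0.    -1.   ] F [ 0.3 -0.4 -2.5] w 17.5
  dpos [241.0, 2.5, 9.5] drot [-0.1, -0.0, -8.5]
t 31.95 tcp [ 447.4 -287.3  242.5] yawy -13.0 tilt [-0.001  0.    -1.   ] F [ 0.3 -0.4 -2.5] w 17.5
  dpos [-3.1, 119.7, -0.7] drot [-0.1, -0.0, 0.1]
```

View pics/s21c.png

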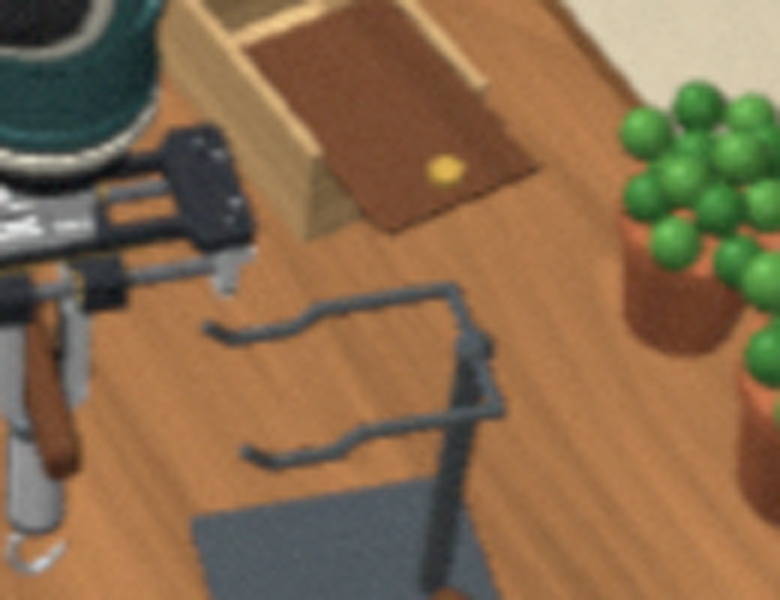

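>>> apply_moves --delta_pos '[[-3,8,-1],[-3,20,-1],[-3,38,-1],[-3,58,-1],[-3,78,-1],[-3,96,-1],[-3,110,-1],[-3,117,-1]]' --delta_rot '[[0,0,0.1],[0,0,0.1],[0,0,0.1],[0,0,0.1],[0,0,0.1],[0,0,0.1],[0,0,0.1],[0,0,0.1]]' --fingers '[-1,-1,-1,-1,-1,-1,-1,-1]'

```text
t: 32.75
tcp_pos: [563.0, -317.3, 244.5]
tool_rot: [2.459, 1.955, -0.0]
wrist_force: [0.3, -0.8, -1.7]
width: 17.8
```

Run:
```python
from h import *
plan([563.5,-317.2,213],-13.1)
```

```text
t 32.75 tcp [ 563.  -317.3  244.5] yawy -13.0 tilt [ 0.    -0.001 -1.   ] F [ 0.3 -0.8 -1.7] w 17.8
  dpos [0.2, 0.5, 31.5] drot [0.0, 0.0, 0.1]
```

>>> apply_moves --delta_pos '[[0,0.3,5],[0,0.3,12],[0,0.3,19],[0,0.3,24],[0,0.3,27],[0,0.3,29],[0,0.3,30.5],[0,0.3,31]]' --delta_rot '[[0,0,0.1],[0,0,0.1],[0,0,0.1],[0,0,0.1],[0,0,0.1],[0,0,0.1],[0,0,0.1],[0,0,0.1]]' --fingers '[-1,-1,-1,-1,-1,-1,-1,-1]'

```text
t: 33.55
tcp_pos: [561.4, -317.2, 213.7]
tool_rot: [2.462, 1.951, -0.0]
wrist_force: [0.7, 0.4, -2.4]
width: 17.8
```

```bash
python3 look.py s22 315 180 130 100
python3 - <<'E'
from h import *
snap('wrist','w22')
plan([563.5,-317.2,213],-13.1)
E
```

```text
t 33.6 tcp [ 561.4 -317.2  213.7] yawy -13.2 tilt [ 0. -0. -1.] F [-0.4 -0.2 -2.4] w 17.9
  dpos [244.1, -116.2, -19.3] drot [0.0, 0.0, -8.7]
t 33.65 tcp [ 561.4 -317.2  213.8] yawy -13.2 tilt [ 0. -0. -1.] F [ 0.3 -0.2 -1.7] w 17.7
  dpos [0.5, 2.0, 0.8] drot [0.0, 0.0, -0.1]
```

View pics/s22c.png

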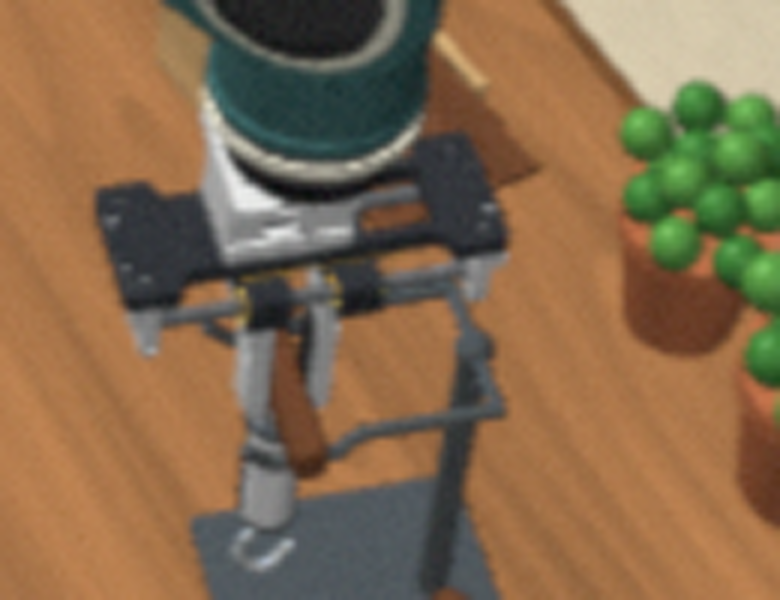

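View pics/w22.png

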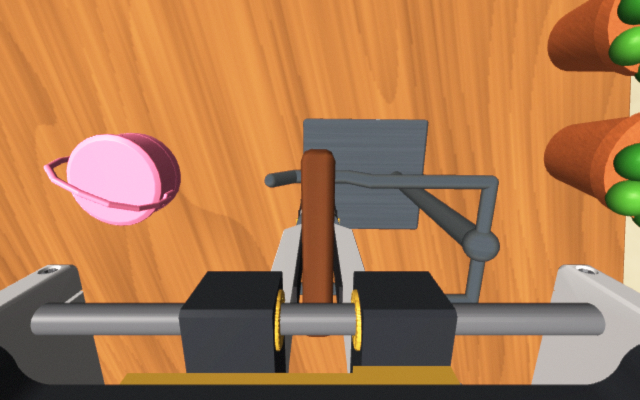

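>>> apply_moves --delta_pos '[[0.2,1,0],[0.3,2,0],[0.3,2,0.5],[0.3,2,1],[0.3,2,1.5],[0.3,2,1.5]]' --delta_rot '[[0,0,0],[0,0,0],[0,0,0],[0,0,0],[0,0,0],[0,0,0]]' --fingers '[-1,-1,-1,-1,-1,-1]'

```text
t: 34.25
tcp_pos: [563.5, -317.4, 212.9]
tool_rot: [2.462, 1.951, 0.001]
wrist_force: [-3.5, 3.1, 7.6]
width: 17.7
```

Run:
```python
from h import *
plan([563.5,-317.2,213],-13.1)
```

```text
t 34.25 tcp [ 563.5 -317.4  212.9] yawy -13.2 tilt [ 0.001 -0.    -1.   ] F [-3.5  3.1  7.6] w 17.7
  dpos [0.2, -0.1, -0.1] drot [0.0, -0.0, -0.1]
```

>>> apply_moves --delta_pos '[[0,0,-0.5],[0,0,-0.5],[0,0,-0.5],[0,0,-0.5],[0,0,-0.5],[0,0,-0.5],[0,0,-0.5],[0,0,-0.5]]' --delta_rot '[[0,0,0],[0,0,0],[0,0,0],[0,0,0],[0,0,0],[0,0,0],[0,0,0],[0,0,0]]' --fingers '[-1,-1,-0.6,-0.5,-0.4,-0.3,-0.2,-0.1]'

```text
t: 35.05
tcp_pos: [563.4, -317.3, 212.7]
tool_rot: [2.462, 1.951, -0.0]
wrist_force: [-0.5, -0.2, -0.0]
width: 41.1
```

>>> apply_moves --delta_pos '[[0,0,0],[0,0,0],[0,0,0],[0,0,0],[0,0,0],[0,0,0],[0,0,0],[0,0,0]]' --delta_rot '[[0,0,0],[0,0,0],[0,0,0],[0,0,0],[0,0,0],[0,0,0],[0,0,0],[0,0,0]]' --fingers '[0,0,0,0.2,0.2,0.2,0.2,0.2]'

```text
t: 35.85
tcp_pos: [563.4, -317.3, 212.7]
tool_rot: [2.462, 1.951, -0.0]
wrist_force: [-1.1, 0.8, -0.3]
width: 56.0
```

```bash
python3 look.py s23 315 180 130 100
python3 - <<'E'
from h import *
snap('wrist','w23')
E
```

```text
t 35.9 tcp [ 563.4 -317.4  212.7] yawy -13.2 tilt [-0. -0. -1.] F [ 0.3 -0.1  0.7] w 56.1
  dpos [243.8, -118.2, -20.3] drot [0.0, 0.0, -8.7]
```

View pics/s23c.png

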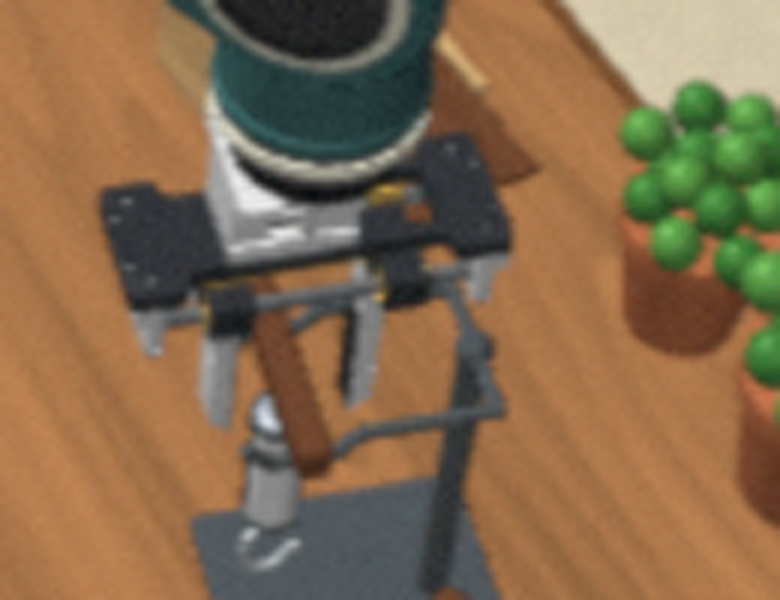

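View pics/w23.png

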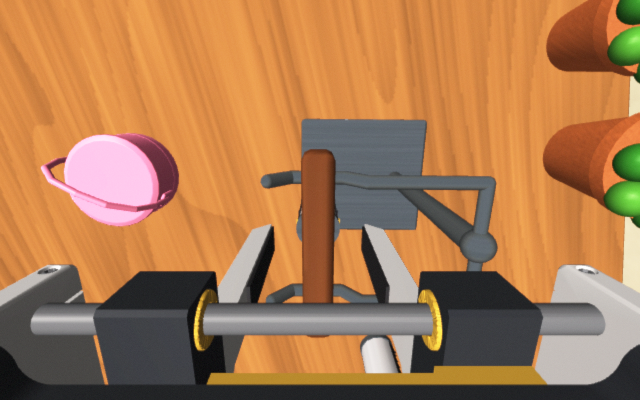

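Hung as before. Retreat straight up.

>>> apply_moves --delta_pos '[[0,0,-5],[0,0,-15],[0,0,-35],[0,0,-60],[0,0,-90],[0,0,-115],[0,0,-130],[0,0,-140]]' --delta_rot '[[0,0,0],[0,0,0],[0,0,0],[0,0,0],[0,0,0],[0,0,0],[0,0,0],[0,0,0]]' --fingers '[0.3,0.3,0.3,0.3,0.3,0.3,0.3,0.3]'

```text
t: 36.75
tcp_pos: [563.5, -317.5, 354.1]
tool_rot: [2.461, 1.951, 0.001]
wrist_force: [-0.3, -0.1, -0.5]
width: 60.8
```

>>> apply_moves --delta_pos '[[20,-20,0],[50,-50,0],[80,-80,0],[110,-110,0],[130,-130,0],[145,-145,0],[150,-150,0],[150,-150,0]]' --delta_rot '[[0,0,0],[0,0,0],[0,0,0],[0,0,0],[0,0,0],[0,0,0],[0,0,0],[0,0,0]]' --fingers '[0.3,0.3,0.3,0.3,0.3,0.3,0.3,0.3]'

```text
t: 37.55
tcp_pos: [451.3, -135.8, 352.6]
tool_rot: [-2.459, -1.953, -0.002]
wrist_force: [1.0, 0.5, 0.4]
width: 61.0
```

Run:
```python
from h import *
np.set_printoptions(precision=1,suppress=True)
snap('side','sF');snap('top','tF')
im,K,T=load('tF'); c=im[175:200,393:443].astype(int)
plan([560,-317,350],-13)
c=im[210:250,185:235].astype(int); m=((c.min(2)>150)&(abs(c[...,0]-c[...,2])<40)).astype(np.uint8)
n,l,s,cc=cv2.connectedComponentsWithStats(m);i=1+s[1:,4].argmax();print('caddy',onz(K,T,*(cc[i]+[185,210]),62),s[i])
a=load('top0')[0].astype(int);d=abs(im.astype(int)-a)
cv2.imwrite('pics/tFd.png',cv2.cvtColor(im,4))
s0=load('side0')[0][190:290,330:430];s1=load('sF')[0][190:290,330:430]
cv2.imwrite('pics/cmp.png',cv2.cvtColor(cv2.resize(np.hstack([s0,s1]),None,fx=4,fy=4,interpolation=2),4))
```

```text
t 37.65 tcp [ 451.7 -137.2  352.6] yawy -13.2 tilt [ 0.  0. -1.] F [-0.8 -0.9  0.4] w 61.3
  dpos [-150.3, 146.5, 2.6] drot [-0.0, -0.0, -0.2]
caddy [454.1 311.1  62. ] [  4   3  35  33 860]
```

View pics/cmp.png

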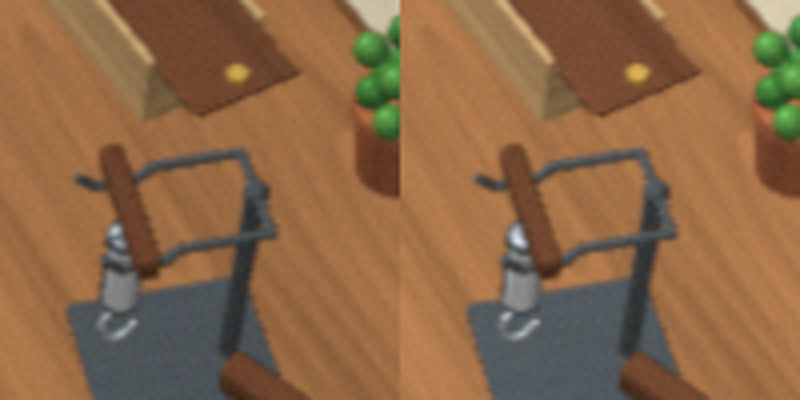

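View pics/sF.png

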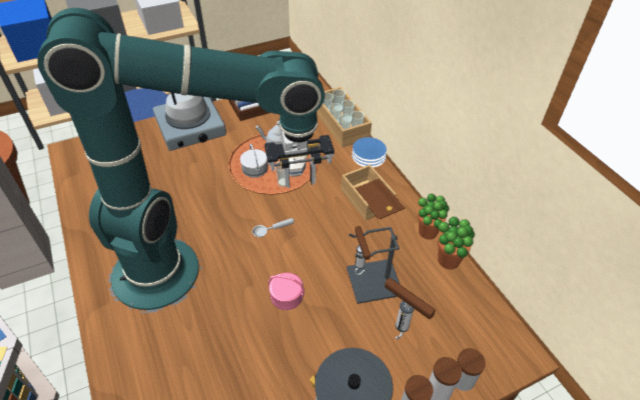

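View pics/tFd.png

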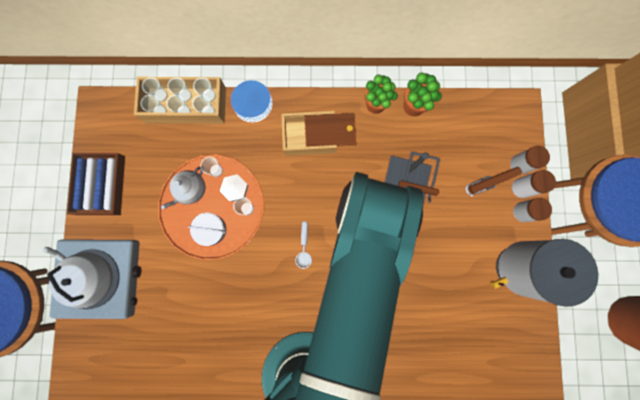

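```bash
python3 -c "
from plant import hand_in,telemetry
print(telemetry.sense()['joint_vel'].round(3)); print(hand_in())"
```

```text
[ 0.017  0.018  0.005 -0.006 -0.001 -0.002  0.002]
the job is handed in; nothing more can be done
None
```

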